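Flask from the sliding-pane counter case into the deep pail

ROBOT

A 6-joint arm with a two-finger parallel gripper is mounted at the origin on the work surface. World frame = base frame: x ahead of the robot, y to its left, z up, the work surface at z = 0. Lengths are in m, angles in rad, forces in N, time in s.
With the tool pointing down it reaches from about 0.35 to 0.875 m from the base axis. Payload 4.2 kg.
Tool frame: the origin (TCP) lies at the centre of the arm's flange, where the gripper is bolted on; the fingertips stand 173 mm ahead of it and the grasp point (between the pads) lies 155 mm ahead of it; z points along the fingers, y is the line along which they close (so a half turn about z gives the same grasp; the last joint's range is limited). The gripper opens to 85 mm and grips with 20 to 120 N. Pads are 22 mm wide; open, the fingers measure 114 mm over their backs; the gripper's body (76 mm by 85 mm) begins 54 mm behind the grasp point. The pads swing forward as they close: fully open they stand 13 mm farther back than shut.
Start: joints at [-0.844, 0.385, 0.008, 0, -1.194, -0.259], TCP at [0.282, -0.558, 0.405] pointing down, gripper open.
Joint ranges: [-3.14, 3.14], [-1.21, 2.06], [-1.07, 1.41], [-3.16, 2.05], [-2.99, -0.16], [-3.1, 3.1]. Speed limits (rad/s): [2.79, 2.79, 3.14, 3.14, 3.14, 3.14].

INTERFACE

Orientations are given as [roll, pitch, yaw] about the fixed x, y, z axes, in that order (R = Rz(yaw) Ry(pitch) Rx(roll)).
In Python, from station import * gives the robot as it stands.
- The arm moves only by the tool arm_command, never from a script. Its argument "steps" is a list of rows, each an object with "slide": the shift along the tool's x, y, z in units of 30 mm (1.0 is 30 mm), a list of three; "rotation": the turn, a rotation vector about the tool's x, y, z in units of 5 degrees (1.0 is 5 degrees), a list of three; "fingers": the opening, from 0 (shut) to 1 (fully open). In form: [{"slide": [x, y, z], "rotation": [ax, ay, az], "fingers": fingers}, ...]. A call has 1 to 8 rows; each row is the pose to reach, as a shift and turn from the pose commanded when the call began, along the tool's axes at that moment; what a row does not reach only later rows make up. A row lasts 1/10 s, in which the tool goes at most 50 mm and 8.59 degrees, less where a joint would pass 70% of its speed; a pose out of reach is approached as far as the arm can. A call with a gripper value outside its range is refused whole. The fingers move at their own pace and stop on an object; "force" is the grip in N (left out, the last holds). Time passes only in rows, so rows that repeat a pose let the fingers close. It gives the time, the measured TCP pose, the force, the opening and the grip force at its end, in the units of the state.
- state(): the state, without advancing time (a new reading comes with each control period).
- get_image(name): name is "scene" or "top" or "wrist"; returns (picture, depth): 420x560x3 uint8, blue, green, red; 420x560 float32, m along the optical axis (not along the pixel's ray), 0 where there is no reading.
- camera_model(name): a dict with "K" (3x3 intrinsics, pixels), "cam_to_world" (4x4, takes a point from camera to world coordinates). Camera axes: x right, y down, z forward; pixel columns grow to the right and rows downward; lengths in m; the calibration is good to about 2 mm. The wrist camera is an equidistant fisheye: a pixel r from the principal point sees the ray r / f radians off the axis. A picture is of the moment at which its call begins: read the wrist's pose just before it. camera_model takes no time and is no camera call; for the wrist camera it gives the pose at the moment of the call.
- job_done(): hands the job in; it is judged then, once.
The state is a dict: "time": time; "joint_pos": joint angles; "dq": joint speeds; "joint_torque": joint torques, N m; "eef_pos": TCP position; "tcp_rot": TCP orientation; "force": force on the tool from outside, world axes, zero at the start; "moment": the same for the moment, N m; "width": finger opening in m; "grip_force": force on a finger pad.
Only numpy, scipy, OpenCV 4.12 (cv2) and the standard library are available. Lean on these libraries where they do the work, as an engineer would, in place of code of your own. Each camera call takes 0.05 s, during which the arm holds its last target. There are 200 camera calls.

TASK

The amber glass flask lies in one half of the low counter case: slide the pane above it along under or over the other pane, take the flask out, put it down somewhere outside the case (the sloping wire rack is there for this) and let go, then take it again so that you can lower it, neck up, into the deep steel pail. Let it down gently until it just stands on the foam at the bottom, which may sit at any height, and let go only then: it must not drop or be pressed down hard. Leave the tin in the other half of the case and the things standing about where they are.

Things in the scene. Friction and masses are not known exactly. Their poses are not given: they have to be found in the camera images.
- flask: Round amber glass flask, black cap, 125 mm long, 0.22 kg: straight belly of diameter 56 from 16 to 66 mm above the base, flat foot of diameter 36, shoulder from 66 to 89, straight neck and cap of diameter 29 from 89 to 125. Origin on its axis 43 mm above the base; own x runs from base to neck. Lies level on rods in a random half of the case, axis 38 mm above the table, neck towards the robot
- tin: Plain oblong metal tin, 85 x 58 x 42 mm high, in the other half of the case: leave it. Origin: centre of its underside
- case: Fixed aluminium counter case, 190 (own x) x 420 mm (own y, to the robot's left), walls 78 mm high, floor 6 mm thick, a dividing wall at y = 0. In each half two 8 mm rods along own x, 32 mm apart, centred 116 mm from the middle, carry flask or tin. Origin: centre of underside. Two clear panes lie flat over it, tops 86 mm (right) and 95 mm (left) above the table
- pane_left (a joint): How far (m) the upper clear pane, which covers the left (+y) half, has been slid towards the right (case -y) over the other pane: 0 closed, 0.187 fully open. Moves with about 2 N and stays where left
- pane_right (a joint): How far (m) the lower clear pane, which covers the right (-y) half, has been slid towards the left (case +y) under the other pane: 0 closed, 0.187 fully open. Moves with about 2 N and stays where left
- pane_left_grip (a point): Middle of the top edge of the left pane's upright grip blade: 10 mm thick (case y), 50 mm long (case x), standing 32 mm above its pane, near the pane's outer edge. Axes as the case's
- pane_right_grip (a point): The same on the right pane
- rack: Fixed sloping wire rack on a 190 x 100 x 4 mm base plate; origin: centre of underside. Two parallel 8 mm rods, 32 mm apart, slope at 45 degrees down towards own +x (away from the robot and to its left) to a square foot plate. The flask laid on the rods slides down until its base meets the foot plate and stays there, neck pointing along own -x and up
- rack_seat (a point): Where the flask's origin comes to lie when it rests on the rack: on the rack's middle plane, 68 mm above the table. The flask's neck then points along own -x and up at 45 degrees. Axes as the rack's
- pail: Deep round steel pail, fixed, 155 mm high, inner diameter 120 mm at the bottom and 134 mm at the rim. Origin: centre of its underside. Inside lies a flat disc of foam on a false bottom jammed at an unknown height: the foam's top lies anywhere between 14 and 44 mm above the pail's underside, so it must be felt for. The foam gives 1 mm for each 3 N, at most 9 mm
- can: Bystander: small paint can, diameter 80, height 95 mm. Origin: centre of underside
- cup: Bystander: white mixing cup, diameter 80, height 100 mm. Origin: centre of underside
- tape: Bystander: roll of masking tape lying flat, diameter 100, height 30 mm. Origin: centre of underside
- brush: Bystander: flat paint brush lying on the table. Origin: centre of underside
- scraper: Bystander: scraper lying on the table. Origin: centre of underside
- roller: Bystander: small paint roller with frame and wooden handle lying on the table
Mind the look-alikes: they are no part of the job. What is shaped like the pail but blue, green or pink is not meant.

How it is judged:
By the outcome, as a careful person would: the job done as asked, in the order asked, and still so for the second after the job is handed in, with the robot touching nothing.
It also fails if it takes over 72 s, if anything falls off the work surface, if the arm or the gripper's body presses on something with over 40 N, if the wrist force passes 120 N, or if a joint passes its speed limit or range.

## Working session

There is one attempt and no reset: what is moved stays moved. The work goes in short steps, Python scripts to look and compute and a tool call to move; the robot and the scene stay as the last step left them, time stands still between calls to the robot, and variables do not carry over. Pictures are saved under pics/ and viewed, at most 10 in all, crops included, and the job is handed in when it is done.

Besides the shell and the picture viewer there is one more tool, called in YAML: its name, and indented under it one key for each argument. arm_command: Moves the arm, as the interface text tells. Its arguments: {"type":"object","properties":{"steps":{"type":"array","items":{"type":"object","properties":{"slide":{"type":"array","items":{"type":"number"}},"rotation":{"type":"array","items":{"type":"number"}},"fingers":{"type":"number"}}}},"force":{"type":"number"}},"required":["steps"]}

```bash
mkdir -p pics; ls; python3 - <<'E'
from station import *
import cv2,numpy as np
print(state())
for n in("scene","top"):
    p,d=get_image(n);cv2.imwrite(f"pics/{n}0.png",p);np.save(f"pics/{n}0.npy",d)
    m=camera_model(n);print(n,m["K"],m["cam_to_world"])
E
```

```text
pics
{'time': 0.0, 'joint_pos': array([-8.44429981e-01,  3.85565023e-01,  6.60207235e-03, -4.98796502e-04,
       -1.19400245e+00, -2.58615305e-01]), 'dq': array([ 0.00039383, -0.00052012, -0.00129792,  0.00022028, -0.0004772 ,
       -0.00048029]), 'joint_torque': array([ 2.21057458e-04, -3.92284226e+01,  1.88396055e+01,  4.18619648e+00,
       -4.72019325e-03,  7.04781513e-06]), 'eef_pos': array([ 0.28174412, -0.5576571 ,  0.40360679]), 'tcp_rot': array([ 3.13937716e+00, -1.06737273e-04, -2.67402553e+00]), 'force': array([-0.00463035, -0.57138633, -0.04500883]), 'moment': array([-0.04536175, -0.02033421,  0.01545477]), 'grip_force': 0.0, 'width': 0.08535293559173655}
scene [[465.45263768   0.         280.38540617]
 [  0.         465.45263768 210.05197152]
 [  0.           0.           1.        ]] [[-0.23142591  0.83472203 -0.49968108  1.19263684]
 [ 0.97274542  0.20616646 -0.1061213   0.11262677]
 [ 0.01443569 -0.5106217  -0.85968429  1.22188429]
 [ 0.          0.          0.          1.        ]]
top [[475.22493352   0.         283.50502886]
 [  0.         475.22493352 209.8786437 ]
 [  0.           0.           1.        ]] [[-0.02893944 -0.98818577  0.15050379  0.30500249]
 [-0.99945148  0.03103118  0.01156783 -0.0094698 ]
 [-0.01610148 -0.15008647 -0.98854175  1.68646069]
 [ 0.          0.          0.          1.        ]]
```

View pics/scene0.png

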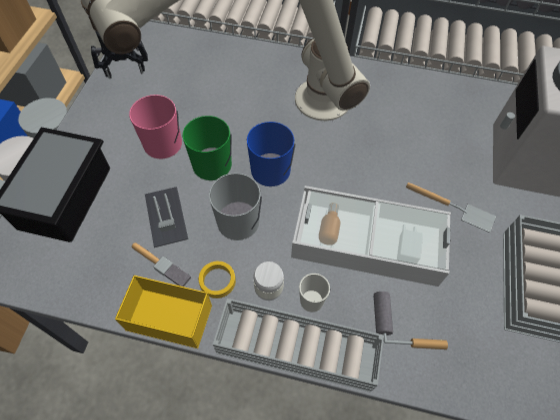

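View pics/top0.png

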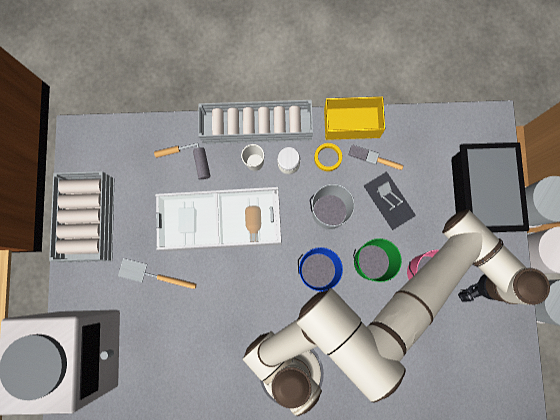

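The pictures show the flask in the case's right half (top: 253,220; scene: 330,225), with the tin to its left (187,218). The pail-shaped things in top are grey steel (331,205), blue (320,268), green (377,260) and pink (422,265). Only the grey one fits "steel pail". The rack on its dark plate is at (390,200). I'll confirm these in an enlarged crop.

```bash
cat > h.py <<'E'
import cv2,numpy as np
from scipy.spatial.transform import Rotation as R
def cloud(n,d,m):
    K=m["K"];v,u=np.mgrid[:d.shape[0],:d.shape[1]]
    P=np.stack([(u-K[0,2])/K[0,0]*d,(v-K[1,2])/K[1,1]*d,d],-1)
    T=np.array(m["cam_to_world"]);return P@T[:3,:3].T+T[:3,3]
def proj(m,P):
    T=np.linalg.inv(np.array(m["cam_to_world"]));p=np.asarray(P)@T[:3,:3].T+T[:3,3];q=p@np.array(m["K"]).T;return q[...,:2]/q[...,2:]
E
python3 - <<'E'
from station import camera_model
from h import *
p=cv2.imread("pics/top0.png");c=cv2.resize(p[145:290,145:425],None,fx=2.8,fy=2.8,interpolation=cv2.INTER_CUBIC)
cv2.imwrite("pics/topc.png",c)
p=cv2.imread("pics/scene0.png");c=cv2.resize(p[160:290,135:460],None,fx=2.46,fy=2.46,interpolation=cv2.INTER_CUBIC)
cv2.imwrite("pics/scenec.png",c)
for n in("top","scene"):
    d=np.load(f"pics/{n}0.npy");C=cloud(n,d,camera_model(n));np.save(f"pics/{n}C.npy",C)
    M=(C[...,0]>.3)&(C[...,0]<.9)&(C[...,1]>-.5)&(C[...,1]<.6)&(d>0)
    print(n,"table z",np.median(C[M][...,2]))
    for lo,hi in((.06,.09),(.09,.105),(.105,.135),(.14,.165)):
        m=((C[...,2]>lo)&(C[...,2]<hi)&M).astype(np.uint8)
        k,l,s,ce=cv2.connectedComponentsWithStats(m)
        for i in range(1,k):
            if s[i,4]>12:
                q=C[l==i];print(lo,s[i],q.mean(0).round(3),q.min(0).round(3),q.max(0).round(3))
E
```

```text
top table z 0.002954081610860304
0.06 [381 110   3  18  31] [ 0.865 -0.346  0.075] [ 0.833 -0.347  0.061] [ 0.897 -0.344  0.09 ]
0.06 [326 113   1  17  17] [ 0.862 -0.15   0.075] [ 0.836 -0.15   0.061] [ 0.889 -0.149  0.088]
0.06 [198 114 115  25 431] [0.826 0.115 0.078] [ 0.816 -0.1    0.06 ] [0.899 0.301 0.09 ]
0.06 [327 130  57   5 145] [ 0.82  -0.248  0.075] [ 0.817 -0.348  0.06 ] [ 0.823 -0.15   0.09 ]
0.06 [243 146  20  13  73] [0.767 0.116 0.075] [0.736 0.079 0.06 ] [0.779 0.146 0.09 ]
0.06 [288 154  12  17  51] [ 0.707 -0.033  0.077] [ 0.691 -0.05   0.061] [ 0.746 -0.01   0.089]
0.06 [277 157  10  13  38] [0.709 0.013 0.078] [ 0.695 -0.004  0.062] [0.735 0.027 0.089]
0.06 [291 158   6   7  15] [ 0.718 -0.029  0.087] [ 0.707 -0.039  0.083] [ 0.728 -0.021  0.09 ]
0.06 [251 160  13   8  19] [0.711 0.097 0.075] [0.706 0.076 0.065] [0.729 0.118 0.087]
0.06 [ 212  187   67   58 2739] [0.534 0.136 0.084] [0.437 0.027 0.062] [0.629 0.253 0.09 ]
0.06 [314 189  37  27 101] [ 0.592 -0.173  0.077] [ 0.526 -0.217  0.061] [ 0.617 -0.096  0.09 ]
0.06 [198 192   8   6  13] [0.612 0.29  0.088
[... 6606 characters left out ...]
 [ 0.485 -0.219  0.105] [ 0.576 -0.095  0.135]
0.105 [212 200  50  26 249] [ 0.602 -0.127  0.12 ] [ 0.542 -0.206  0.105] [ 0.624 -0.078  0.135]
0.105 [305 204   7  17  66] [0.538 0.051 0.116] [0.509 0.045 0.107] [0.562 0.056 0.122]
0.105 [444 228   6  20 105] [0.529 0.428 0.121] [0.502 0.423 0.105] [0.551 0.434 0.13 ]
0.14 [138 109  39  25 162] [ 0.372 -0.44   0.149] [ 0.302 -0.497  0.14 ] [ 0.4   -0.406  0.161]
0.14 [182 116  49  41 399] [ 0.368 -0.295  0.15 ] [ 0.301 -0.364  0.14 ] [ 0.442 -0.222  0.162]
0.14 [247 125  49  38 267] [ 0.376 -0.102  0.15 ] [ 0.3   -0.173  0.14 ] [ 0.42 -0.03  0.16]
0.14 [209 174  52  45 418] [ 0.552 -0.153  0.15 ] [ 0.483 -0.222  0.14 ] [ 0.624 -0.083  0.162]
```

View pics/topc.png

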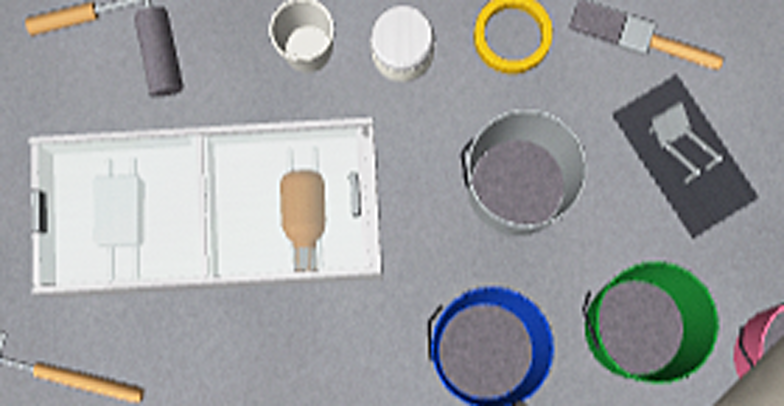

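View pics/scenec.png

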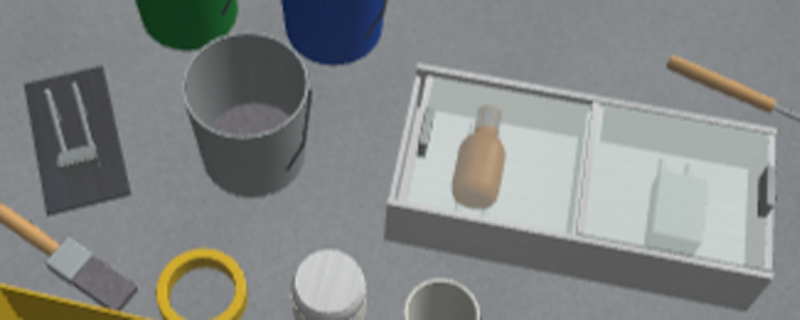

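The crops confirm it. The grey steel pail is at topc (527,170), the flask is in the right half with its neck towards the robot, and the right grip blade is at topc (355,193). The rack's foot plate is at its far-left end. Next I'll fit the poses.

```bash
python3 - <<'E'
from station import camera_model
from h import *
from scipy.optimize import least_squares
def ray(m,uv,z):
    T=np.array(m["cam_to_world"]);uv=np.atleast_2d(uv).astype(float)
    r=np.c_[uv,np.ones(len(uv))]@np.linalg.inv(m["K"]).T@T[:3,:3].T
    return T[:3,3]+r*((z-T[2,3])/r[:,2])[:,None]
for n in("top","scene"):
    m=camera_model(n);p=cv2.imread(f"pics/{n}0.png");C=np.load(f"pics/{n}C.npy");z=C[...,2]-.003
    box=lambda a,b,c,d:(C[...,0]>a)&(C[...,0]<b)&(C[...,1]>c)&(C[...,1]<d)
    # pail rim
    q=C[box(.45,.65,-.25,-.05)&(z>.140)&(z<.158)][:,:2]
    f=least_squares(lambda t:np.hypot(*(q-t[:2]).T)-t[2],[.55,-.15,.07],loss='soft_l1',f_scale=.002).x;print(n,"pail",f.round(4))
    # case
    q=C[box(.40,.66,0,.48)&(z>.068)&(z<.1)][:,:2].astype(np.float32);print("case",cv2.minAreaRect(q*1000))
    # blades
    for b in(box(.48,.58,.03,.08),box(.48,.58,.4,.45)):
        s=b&(z>.104);q=C[s];print("blade",q.min(0).round(4),q.max(0).round(4),np.median(q,0).round(4))
    # flask amber
    h=cv2.cvtColor(p,cv2.COLOR_BGR2HSV);a=(h[...,0]>5)&(h[...,0]<22)&(h[...,1]>70)&box(.43,.63,.03,.25)
    uv=np.argwhere(a)[:,::-1];X=ray(m,uv,.038);print("flask amber",len(uv),X.min(0).round(4),X.max(0).round(4),X.mean(0).round(4))
    # rack plate
    g=h[...,2].astype(int);a=((g<85)&box(.45,.7,-.48,-.29)).astype(np.uint8)
    a=cv2.morphologyEx(a,cv2.MORPH_CLOSE,np.ones((9,9)));k,l,s,c=cv2.connectedComponentsWithStats(a);i=1+s[1:,4].argmax()
    X=ray(m,np.argwhere(l==i)[:,::-1],.004)[:,:2].astype(np.float32);print("rack",s[i],cv2.minAreaRect(X*1000),X.mean(0))
    s=box(.45,.7,-.48,-.29)&(z>.02);q=C[s]-[0,0,.003];
    if n=="scene":
        for r in q[np.argsort(q[:,2])][::max(1,len(q)//25)]:print(r.round(3))
E
```

```text
top pail [ 0.5517 -0.1524  0.0679]
case ((529.12353515625, 234.46969604492188), (191.3321990966797, 420.1346435546875), 1.5747623443603516)
blade [0.5109 0.0448 0.1083] [0.559  0.0549 0.1253] [0.5345 0.051  0.1163]
blade [0.4983 0.4225 0.1093] [0.5493 0.4358 0.1329] [0.522  0.4275 0.1234]
flask amber 334 [0.478  0.0924 0.038 ] [0.5701 0.1453 0.038 ] [0.527  0.1198 0.038 ]
rack [ 367  172   48   58 1310] ((583.8948364257812, -368.3957824707031), (184.6994171142578, 100.06930541992188), 29.932771682739258) [ 0.58022654 -0.37050736]
scene pail [ 0.5545 -0.1519  0.0678]
case ((531.0519409179688, 234.8686065673828), (197.7991180419922, 420.7032165527344), 1.6869843006134033)
blade [0.5094 0.0454 0.1075] [0.5617 0.0559 0.122 ] [0.5386 0.051  0.1172]
blade [0.5017 0.4233 0.1078] [0.5506 0.4342 0.1305] [0.53   0.4274 0.1246]
flask amber 256 [0.4723 0.1088 0.038 ] [0.5575 0.1432 0.038 ] [0.5169 0.126  0.038 ]
rack [ 145  188   41   59 1765] ((586.9571533203125, -369.08258056640625), (188.1050262451172, 98.02794647216797), 29.856468200683594) [ 0.5895082  -0.36840838]
[ 0.612 -0.376  0.02 ]
[ 0.608 -0.339  0.024]
[ 0.613 -0.374  0.029]
[ 0.633 -0.358  0.036]
[ 0.635 -0.338  0.041]
[ 0.627 -0.322  0.045]
[ 0.588 -0.389  0.056]
[ 0.579 -0.387  0.066]
[ 0.46  -0.431  0.494]
[ 0.459 -0.419  0.503]
[ 0.451 -0.404  0.509]
[ 0.463 -0.414  0.514]
[ 0.46  -0.416  0.519]
[ 0.464 -0.42   0.524]
[ 0.46  -0.416  0.527]
[ 0.452 -0.407  0.53 ]
[ 0.467 -0.439  0.533]
[ 0.464 -0.423  0.537]
[ 0.451 -0.405  0.54 ]
[ 0.468 -0.428  0.544]
[ 0.47  -0.438  0.546]
[ 0.467 -0.439  0.549]
[ 0.459 -0.419  0.551]
[ 0.456 -0.416  0.555]
[ 0.453 -0.439  0.558]
[ 0.457 -0.424  0.564]
```

```bash
cat >> h.py <<'E'
def frame(z,y):
    """tool orientation from approach direction z and closing line y"""
    z=np.array(z,float)/np.linalg.norm(z);y=np.array(y,float);y-=z*(y@z);y/=np.linalg.norm(y)
    return np.c_[np.cross(y,z),y,z]
def units(s,p,Rt):
    R0=R.from_euler('xyz',s["tcp_rot"]).as_matrix()
    return (R0.T@(np.array(p)-s["eef_pos"])/.03).round(3),(R.from_matrix(R0.T@Rt).as_rotvec(degrees=True)/5).round(3)
case=np.array([.530,.2345,0]);cy=np.array([-.028,.9996,0]);cx=np.array([.9996,.028,0])
a=np.deg2rad(29.9);rx=np.array([np.cos(a),np.sin(a),0]);ry=np.array([-np.sin(a),np.cos(a),0]);Z=np.array([0,0,1.])
E
python3 - <<'E'
from station import *
from h import *
s=state()
print(units(s,[.535,.051,.40],frame(-Z,cy)))
# rack structure in rack frame
for n in("top","scene"):
    C=np.load(f"pics/{n}C.npy").reshape(-1,3)-[0,0,.003];c=np.array([.585,-.3687,0])
    q=np.c_[(C-c)@rx,(C-c)@ry,C[:,2]];q=q[(abs(q[:,0])<.1)&(abs(q[:,1])<.05)&(q[:,2]>.012)&(q[:,2]<.15)]
    print(n,len(q));print((q[np.argsort(q[:,0])]*1000).round().astype(int).tolist())
E
```

```text
(array([-16.681,  14.305,   0.15 ]), array([ 0.022, -0.006,  5.038]))
top 216
[[-30, 16, 36], [-30, -16, 38], [-30, -14, 65], [-30, 16, 53], [-29, -15, 16], [-29, 17, 76], [-29, -17, 71], [-28, -14, 36], [-28, 16, 22], [-28, 18, 49], [-28, -14, 52], [-27, 19, 71], [-27, -15, 67], [-26, -12, 32], [-26, 19, 24], [-26, -17, 76], [-26, 13, 69], [-25, -15, 41], [-25, 17, 35], [-25, -13, 65], [-25, 19, 59], [-24, 16, 68], [-24, -17, 67], [-22, -14, 66], [-22, 17, 61], [-21, 13, 64], [-21, -19, 66], [-20, -15, 53], [-19, 16, 64], [-19, -16, 67], [-17, 18, 61], [-17, -15, 59], [-16, 15, 68], [-16, -20, 61], [-15, -12, 60], [-14, 17, 63], [-14, -16, 63], [-13, -9, 14], [-13, 18, 58], [-13, -14, 62], [-11, 13, 55], [-11, -22, 49], [-11, -12, 56], [-10, 16, 56], [-9, -18, 52], [-8, 18, 54], [-7, -16, 51], [-6, 13, 51], [-6, -12, 53], [-5, 16, 54], [-4, -19, 46], [-3, -14, 52], [-3, 17, 43], [-2, 13, 48], [0, 18, 39], [0, -15, 40], [0, 16, 50], [1, -20, 39], [2, -15, 46], [3, 16, 36], [3, 13, 44], [4, 19, 38], [5, -15, 34], [5, 14, 39], [5, -18, 43], [7, 17, 37], [8, -18, 32], [9, 11, 33], [9, 1
[... 5619 characters left out ...]
, -3, 42], [54, 21, 30], [54, -10, 21], [54, 20, 24], [54, 14, 27], [54, -18, 13], [54, 7, 19], [54, 17, 44], [54, -21, 27], [54, -14, 18], [55, -15, 24], [55, -21, 40], [55, 16, 21], [55, 11, 12], [55, 6, 15], [55, 3, 29], [56, -23, 42], [56, 14, 24], [56, 9, 44], [56, 14, 42], [56, 6, 28], [56, 5, 23], [56, 9, 15], [56, -18, 41], [57, 14, 13], [57, 20, 46], [57, 12, 45], [57, -14, 46], [57, -7, 37], [57, -9, 44], [57, 3, 44], [58, 11, 41], [58, 5, 44], [58, -13, 41], [58, 17, 44], [58, -4, 42], [58, 0, 47], [58, -1, 42], [58, -10, 41], [59, 2, 41], [59, 13, 42], [59, 8, 44], [59, -16, 51], [59, 20, 45], [60, -11, 50], [60, -21, 43], [60, -15, 46], [61, -6, 49], [61, 16, 44], [61, -18, 44]]
```

arm_command:
  steps:
    - {"slide": [-8.3,7.1,0.1],"rotation": [0,0,2.5],"fingers": 1}
    - {"slide": [-8.3,7.1,0.1],"rotation": [0,0,2.5],"fingers": 1}
    - {"slide": [-8.3,7.1,0.1],"rotation": [0,0,2.5],"fingers": 1}
    - {"slide": [-8.3,7.1,0.1],"rotation": [0,0,2.5],"fingers": 1}
    - {"slide": [-16.68,14.3,0.15],"rotation": [0,0,5.04],"fingers": 1}
    - {"slide": [-16.68,14.3,0.15],"rotation": [0,0,5.04],"fingers": 1}
    - {"slide": [-16.68,14.3,0.15],"rotation": [0,0,5.04],"fingers": 1}
    - {"slide": [-16.68,14.3,0.15],"rotation": [0,0,5.04],"fingers": 0.6}
  force: 30

```text
time: 0.9
eef_pos: [0.4328, -0.1943, 0.4017]
tcp_rot: [3.141, -0.0, -3.114]
force: [0.7, -1.2, 0.8]
width: 0.0733
grip_force: 0.0
```

arm_command:
  steps:
    - {"slide": [0,0,0],"rotation": [0,0,0],"fingers": 0.6}
    - {"slide": [0,0,0],"rotation": [0,0,0],"fingers": 0.6}
    - {"slide": [0,0,0],"rotation": [0,0,0],"fingers": 0.6}
    - {"slide": [0,0,0],"rotation": [0,0,0],"fingers": 0.6}
    - {"slide": [0,0,0],"rotation": [0,0,0],"fingers": 0.6}

```text
time: 1.4
eef_pos: [0.4322, -0.1973, 0.4017]
tcp_rot: [3.142, -0.0, -3.116]
force: [-0.9, -0.6, 0.3]
width: 0.0513
grip_force: 0.0
```

```bash
python3 - <<'E'
from station import *
from h import *
s=state();print(s['time'],s['eef_pos'],s['tcp_rot'],s['width'],s['joint_pos'])
print(units(s,[.535,.051,.274],frame(-Z,cy)))
E
```

```text
1.4 [ 0.43218037 -0.1973359   0.40165528] [ 3.14155315e+00 -3.43633367e-04 -3.11599911e+00] 0.0513313975132068 [-8.52961434e-02  1.30165077e-01 -3.49800961e-01 -1.39438817e-06
 -1.09117618e+00 -1.45990600e+00]
(array([-3.639,  8.187,  4.254]), array([ 0.   , -0.004, -0.028]))
```

arm_command:
  steps:
    - {"slide": [-3.64,8.19,0],"rotation": [0,0,0],"fingers": 0.6}
    - {"slide": [-3.64,8.19,0],"rotation": [0,0,0],"fingers": 0.6}
    - {"slide": [-3.64,8.19,0],"rotation": [0,0,0],"fingers": 0.6}
    - {"slide": [-3.64,8.19,0],"rotation": [0,0,0],"fingers": 0.6}
    - {"slide": [-3.64,8.19,0],"rotation": [0,0,0],"fingers": 0.6}
    - {"slide": [-3.64,8.19,0],"rotation": [0,0,0],"fingers": 0.6}
    - {"slide": [-3.64,8.19,1.5],"rotation": [0,0,0],"fingers": 0.6}
    - {"slide": [-3.64,8.19,2],"rotation": [0,0,0],"fingers": 0.6}

```text
time: 2.2
eef_pos: [0.534, 0.0519, 0.3381]
tcp_rot: [-3.141, -0.006, -3.115]
force: [-0.3, -0.5, 0.2]
width: 0.0515
grip_force: 0.0
```

```bash
python3 - <<'E'
from station import *
from h import *
s=state();print(s['time'],s['eef_pos'],s['tcp_rot'],s['width'],s['joint_pos'])
p,d=get_image("wrist");cv2.imwrite("pics/w1.png",p);m=camera_model("wrist");print(m)
s=state();print(units(s,[.535,.051,.274],frame(-Z,cy)))
E
```

```text
2.2 [0.53397815 0.05188709 0.33811012] [-3.14083904 -0.00634637 -3.11507828] 0.051522294781338865 [ 3.98926438e-01  2.96478637e-01 -3.03591909e-01 -1.93930254e-03
 -9.76912208e-01 -1.94211583e+00]
{'K': array([[325.1922621 ,   0.        , 277.83573732],
       [  0.        , 325.1922621 , 203.84379376],
       [  0.        ,   0.        ,   1.        ]]), 'cam_to_world': array([[-0.02629749,  0.96305913,  0.26800288,  0.46249654],
       [ 0.99965079,  0.0260307 ,  0.00454925,  0.05009657],
       [-0.00259511,  0.26802893, -0.96340737,  0.30596681],
       [ 0.        ,  0.        ,  0.        ,  1.        ]])}
(array([-0.065, -0.011,  2.089]), array([-0.021, -0.107, -0.024]))
```

View pics/w1.png

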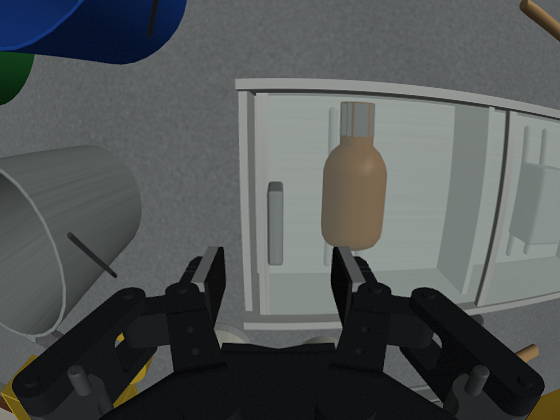

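The wrist view shows the blade at (275,223) between the finger lines and the flask at (355,175), cap end at row 102 and base at row 248. Next I lower the gripper and grip the blade.

arm_command:
  steps:
    - {"slide": [-0.06,0,1.0],"rotation": [0,-0.1,0],"fingers": 0.6}
    - {"slide": [-0.06,0,2.08],"rotation": [0,-0.1,0],"fingers": 0.6}
    - {"slide": [-0.06,0,2.08],"rotation": [0,-0.1,0],"fingers": 0.0}
    - {"slide": [-0.06,0,2.08],"rotation": [0,-0.1,0],"fingers": 0.0}
    - {"slide": [-0.06,0,2.08],"rotation": [0,-0.1,0],"fingers": 0.0}
    - {"slide": [-0.06,0,2.08],"rotation": [0,-0.1,0],"fingers": 0.0}
    - {"slide": [-0.06,0,2.08],"rotation": [0,-0.1,0],"fingers": 0.0}
    - {"slide": [-0.06,0,2.08],"rotation": [0,-0.1,0],"fingers": 0.0}

```text
time: 3.05
eef_pos: [0.5374, 0.0525, 0.2815]
tcp_rot: [3.141, 0.013, -3.113]
force: [-0.6, -0.7, 6.8]
width: 0.0086
grip_force: 34.7
```

```bash
python3 - <<'E'
from station import *
from h import *
s=state();print(s['time'],s['eef_pos'],s['tcp_rot'],s['width'],s['grip_force'],s['force'])
print(units(s,s['eef_pos']+cy*.183,frame(-Z,cy)))
m=camera_model("wrist")
# rays from w1 (pose known)
T=np.array([[-0.02629749,0.96305913,0.26800288,0.46249654],[0.99965079,0.0260307,0.00454925,0.05009657],[-0.00259511,0.26802893,-0.96340737,0.30596681]])
def wray(uv,z):
    d=np.array(uv)-[277.836,203.844];r=np.hypot(*d);t=r/325.19
    v=T[:,:3]@np.r_[d/r*np.sin(t),np.cos(t)];return T[:,3]+v*(z-T[2,3])/v[2]
for uv,z in(((355,248),.038),((357,102),.0525),((357,136),.0525),((322,205),.038),((387,205),.038),((275,183),.118),((275,264),.118),((341,110),.038),((375,110),.038)):
    q=wray(uv,z);print(uv,q.round(4),((q-case)@cx).round(4),((q-case)@cy).round(4))
E
```

```text
3.05 [0.53743416 0.05248815 0.28146056] [ 3.14113954  0.01264689 -3.11302738] 0.008594578874773315 34.675413966178894 [-0.60427528 -0.72884985  6.83794039]
(array([-3.0e-03,  6.1e+00,  3.0e-03]), array([0.005, 0.145, 0.006]))
(355, 248) [0.5769 0.1228 0.038 ] 0.0438 -0.113
(357, 102) [0.4487 0.111  0.0525] -0.0847 -0.1212
(357, 136) [0.4757 0.1123 0.0525] -0.0577 -0.1206
(322, 205) [0.537  0.0894 0.038 ] 0.003 -0.1452
(387, 205) [0.5355 0.1484 0.038 ] 0.0031 -0.0862
(275, 183) [0.5021 0.049  0.118 ] -0.0331 -0.1847
(275, 264) [0.5548 0.0502 0.118 ] 0.0196 -0.1849
(341, 110) [0.4556 0.1012 0.038 ] -0.0781 -0.1312
(375, 110) [0.4534 0.1304 0.038 ] -0.0795 -0.1019
```

arm_command:
  steps:
    - {"slide": [0,0.7,0],"rotation": [0,0,0],"fingers": 0}
    - {"slide": [0,1.6,0],"rotation": [0,0,0],"fingers": 0}
    - {"slide": [0,2.6,0],"rotation": [0,0,0],"fingers": 0}
    - {"slide": [0,3.6,0],"rotation": [0,0,0],"fingers": 0}
    - {"slide": [0,4.6,0],"rotation": [0,0,0],"fingers": 0}
    - {"slide": [0,5.5,0],"rotation": [0,0,0],"fingers": 0}
    - {"slide": [0,6.1,0],"rotation": [0,0,0],"fingers": 0}
    - {"slide": [0,6.1,0],"rotation": [0,0,0],"fingers": 0}

```text
time: 3.85
eef_pos: [0.5336, 0.2284, 0.2814]
tcp_rot: [-3.12, 0.005, -3.11]
force: [13.1, -35.7, 12.0]
width: 0.0091
grip_force: 35.5
```

arm_command:
  steps:
    - {"slide": [0,0,0],"rotation": [0,0,0],"fingers": 0.5}
    - {"slide": [0,0,0],"rotation": [0,0,0],"fingers": 0.5}
    - {"slide": [0,0,0],"rotation": [0,0,0],"fingers": 0.5}
    - {"slide": [0,0,-1],"rotation": [0,0,0],"fingers": 0.5}
    - {"slide": [0,0,-2.3],"rotation": [0,0,0],"fingers": 1}
    - {"slide": [0,0,-3],"rotation": [0,0,0],"fingers": 1}
    - {"slide": [0,0,-3],"rotation": [0,0,0],"fingers": 1}

```text
time: 4.55
eef_pos: [0.5311, 0.2368, 0.3733]
tcp_rot: [3.137, 0.015, -3.112]
force: [0.4, 0.4, -0.3]
width: 0.0837
grip_force: 0.0
```

```bash
python3 - <<'E'
from station import *
from h import *
s=state();print(s['time'],s['eef_pos'],s['tcp_rot'],s['width'],s['force'],s['joint_pos'])
p,d=get_image("top");cv2.imwrite("pics/top1.png",cv2.resize(p[130:290,140:430],None,fx=2.7,fy=2.7,interpolation=cv2.INTER_CUBIC))
C=cloud("top",d,camera_model("top"));z=C[...,2]-.003
q=C[(C[...,0]>.5)&(C[...,0]<.57)&(C[...,1]>.03)&(C[...,1]<.4)&(z>.104)&(z<.125)];print("blade",np.median(q,0),len(q))
h=cv2.cvtColor(p,cv2.COLOR_BGR2HSV);a=(h[...,0]>5)&(h[...,0]<22)&(h[...,1]>70)&(C[...,0]>.43)&(C[...,0]<.63)&(C[...,1]>.03)&(C[...,1]<.2)
q=C[a];print(len(q),q.min(0),q.max(0),np.median(q,0))
th=np.deg2rad(20);f=np.array([.5322,.1185,.038]);zt=np.sin(th)*cx-np.cos(th)*Z
for h_ in(.15,0):
  print(units(s,f-zt*.155+Z*h_,frame(zt,cy)))
E
```

```text
4.55 [0.53107259 0.236777   0.37330069] [ 3.13668508  0.01536225 -3.11177996] 0.08374852068300428 [ 0.39017007  0.41993193 -0.28098076] [ 0.69905779  0.331909   -0.15672029  0.00648696 -1.06708265 -2.24309202]
blade [0.52294787 0.22187201 0.11608478] 41
461 [ 0.44933427  0.09188016 -0.00111445] [0.57039694 0.19969398 0.5532915 ] [0.52348845 0.12005713 0.05837732]
(array([ 1.867, -3.945,  1.274]), array([ 0.059, -3.824,  0.011]))
(array([ 1.944, -3.97 ,  6.273]), array([ 0.059, -3.824,  0.011]))
```

View pics/top1.png

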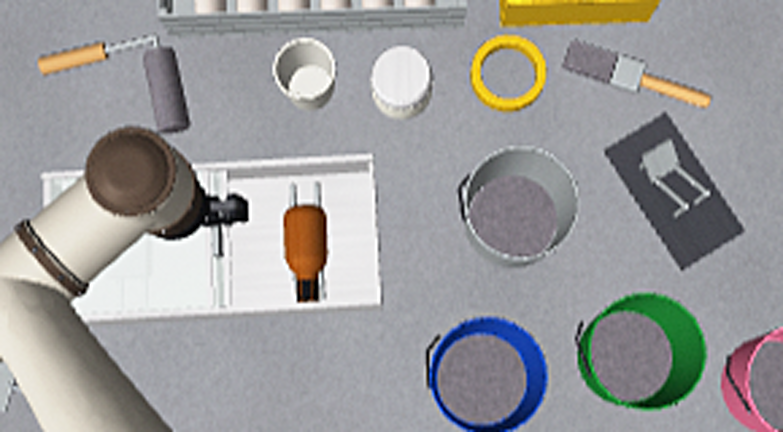

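The pane is open and the flask shows uncovered at top1 (305,240), with its black cap toward the robot. Now a precise flask pose from depth, then the approach.

```bash
python3 - <<'E'
from station import *
from h import *
s=state()
p,d=get_image("top");C=cloud("top",d,camera_model("top"))-[0,0,.003]
X=(C-case)@cx;Y=(C-case)@cy;z=C[...,2]
a=(abs(X)<.085)&(Y<-.075)&(Y>-.16)&(z>.045)&(z<.075)
x=X[a];y=Y[a];print(a.sum(),x.min(),x.max())
for lo in np.arange(-.09,.05,.01):
    m=(x>=lo)&(x<lo+.01)
    if m.sum()>2:print(round(lo,3),m.sum(),y[m].min().round(4),y[m].max().round(4),np.percentile(z[a][m],90).round(4))
E
```

```text
367 -0.08118490796862424 0.0407964809843692
-0.08 12 -0.125 -0.1078 0.0514
-0.07 7 -0.1187 -0.1081 0.0505
-0.06 10 -0.1258 -0.1095 0.0549
-0.05 21 -0.1335 -0.0988 0.0572
-0.04 38 -0.1375 -0.0924 0.0621
-0.03 44 -0.1414 -0.0892 0.0651
-0.02 36 -0.1417 -0.0893 0.0606
-0.01 41 -0.1419 -0.0938 0.064
-0.0 39 -0.1427 -0.094 0.0647
0.01 43 -0.1403 -0.091 0.0633
0.02 41 -0.1404 -0.0913 0.0633
0.03 28 -0.1406 -0.0949 0.0619
0.04 5 -0.1307 -0.1135 0.0526
```

arm_command:
  steps:
    - {"slide": [0.9,-2.0,0],"rotation": [0,-1.4,0],"fingers": 1}
    - {"slide": [1.87,-3.94,0],"rotation": [0.06,-2.8,0],"fingers": 1}
    - {"slide": [1.87,-3.94,0.6],"rotation": [0.06,-3.82,0],"fingers": 1}
    - {"slide": [1.87,-3.94,1.27],"rotation": [0.06,-3.82,0],"fingers": 1}
    - {"slide": [1.87,-3.94,1.27],"rotation": [0.06,-3.82,0],"fingers": 1}
    - {"slide": [1.87,-3.94,1.27],"rotation": [0.06,-3.82,0],"fingers": 1}

```text
time: 5.25
eef_pos: [0.4788, 0.1163, 0.3305]
tcp_rot: [-3.136, 0.341, -3.112]
force: [0.6, 0.5, -0.3]
width: 0.0853
grip_force: 0.0
```

```bash
python3 - <<'E'
from station import *
from h import *
s=state();print(s['time'],s['eef_pos'],s['tcp_rot'],s['width'],s['joint_pos'])
T=np.array(camera_model("wrist")["cam_to_world"]);p,d=get_image("wrist");cv2.imwrite("pics/w2.png",p);print(T)
E
```

```text
5.25 [0.47884972 0.11625463 0.3304826 ] [-3.1355536   0.34111501 -3.11181205] 0.0853262916598141 [ 0.5896712   0.17302365 -0.65870978  0.40392158 -0.48371212 -2.46663652]
[[-0.02814018  0.81236336  0.58247224  0.42234928]
 [ 0.99958305  0.02664034  0.01113668  0.11494901]
 [-0.00647023  0.58254276 -0.8127743   0.27749959]
 [ 0.          0.          0.          1.        ]]
```

View pics/w2.png

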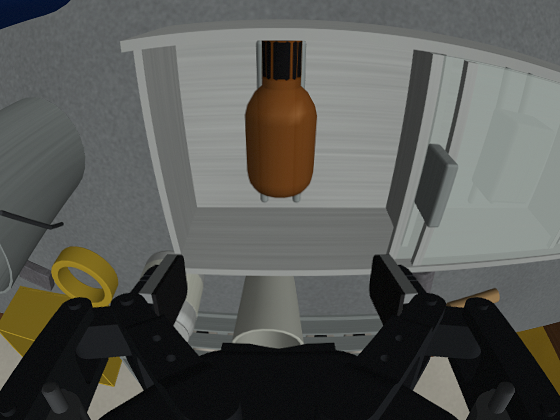

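The flask is centred between the fingers (flask u≈281, fingers' mid u≈280). Next I descend.

```bash
python3 - <<'E'
from station import *
from h import *
s=state()
th=np.deg2rad(20);f=case+cx*-.002-cy*.116+Z*.036;zt=np.sin(th)*cx-np.cos(th)*Z
for h_ in(.15,.06,0):
  print(units(s,f-zt*.155+Z*h_,frame(zt,cy)))
E
```

```text
(array([ 0.029,  0.011, -0.025]), array([-0.05 , -0.071,  0.017]))
(array([1.037, 0.025, 2.801]), array([-0.05 , -0.071,  0.017]))
(array([1.709, 0.034, 4.684]), array([-0.05 , -0.071,  0.017]))
```

arm_command:
  steps:
    - {"slide": [0.35,0.02,0.93],"rotation": [-0.05,-0.07,0],"fingers": 1}
    - {"slide": [0.7,0.02,1.86],"rotation": [-0.05,-0.07,0],"fingers": 1}
    - {"slide": [1.04,0.03,2.8],"rotation": [-0.05,-0.07,0],"fingers": 1}
    - {"slide": [1.26,0.03,3.42],"rotation": [-0.05,-0.07,0],"fingers": 1}
    - {"slide": [1.48,0.03,4.05],"rotation": [-0.05,-0.07,0],"fingers": 1}
    - {"slide": [1.6,0.03,4.38],"rotation": [-0.05,-0.07,0],"fingers": 1}
    - {"slide": [1.71,0.03,4.68],"rotation": [-0.05,-0.07,0],"fingers": 1}
    - {"slide": [1.71,0.03,4.68],"rotation": [-0.05,-0.07,0],"fingers": 1}

```text
time: 6.1
eef_pos: [0.4949, 0.1328, 0.2196]
tcp_rot: [-3.11, 0.3, -3.118]
force: [-0.6, 0.2, -0.1]
width: 0.0852
grip_force: 0.0
```

arm_command:
  steps:
    - {"slide": [0,0,0],"rotation": [0,0,0],"fingers": 0.4}
    - {"slide": [0,0,0],"rotation": [0,0,0],"fingers": 0.4}
    - {"slide": [0,0,0],"rotation": [0,0,0],"fingers": 0.4}
    - {"slide": [0,0,0],"rotation": [0,0,0],"fingers": 0.4}
    - {"slide": [0,0,0],"rotation": [0,0,0],"fingers": 0.4}
    - {"slide": [0,0,0],"rotation": [0,0,0],"fingers": 0.4}
    - {"slide": [0,0,0],"rotation": [0,0,0],"fingers": 0.4}
  force: 30

```text
time: 6.8
eef_pos: [0.494, 0.1273, 0.2224]
tcp_rot: [-3.095, 0.303, -3.124]
force: [-4.9, -15.7, 20.4]
width: 0.0374
grip_force: 26.3
```

The arm didn't reach the pose because tilting forward runs joint 5 toward its limit. I'll release, fit the arm's kinematics from the joint readings and replan.

arm_command:
  steps:
    - {"slide": [0,0,0],"rotation": [0,0,0],"fingers": 1}
    - {"slide": [0,0,0],"rotation": [0,0,0],"fingers": 1}
    - {"slide": [0,0,0],"rotation": [0,0,0],"fingers": 1}
    - {"slide": [0,0,0],"rotation": [0,0,0],"fingers": 1}
    - {"slide": [0,0,0],"rotation": [0,0,0],"fingers": 1}

```text
time: 7.3
eef_pos: [0.4939, 0.1324, 0.2191]
tcp_rot: [-3.108, 0.298, -3.115]
force: [0.2, 0.4, -0.1]
width: 0.0853
grip_force: 0.0
```

```bash
cat > kin.py <<'E'
import numpy as np
from scipy.spatial.transform import Rotation as R
from scipy.optimize import least_squares
LO=np.array([-3.14,-1.21,-1.07,-3.16,-2.99,-.16]);LO=np.array([-3.14,-1.21,-1.07,-3.16,-2.99,-3.1]);HI=np.array([3.14,2.06,1.41,2.05,-.16,3.1])
def fk(q,P):
    L1,L2,h,a,d6,off,e=P[:7]
    r=lambda ax,t:R.from_rotvec(np.array(ax)*t)
    A=r([0,0,1],q[0]); B=A*r([0,1,0],q[1]); C=B*r([0,1,0],-q[2])
    p=A.apply([a,off,h])+B.apply([0,0,L1])+C.apply([L2,0,e])
    D=C*r([1,0,0],q[3]*P[7])*r([0,1,0],-q[4])       # tool along +x of D
    p=p+D.apply([d6,0,0]); E=D*R.from_matrix([[0,0,1],[0,1,0],[-1,0,0]]) # z tool=x
    return p,E*r([0,0,1],q[5]*P[8]+P[9])
E
python3 - <<'E'
from station import *
from h import *
from kin import *
s=state();print(s['time'],s['eef_pos'],s['tcp_rot'],s['width'],s['force'],s['joint_pos'])
S=[([.28174412,-.5576571,.40360679],[3.13937716,-1.067e-4,-2.67402553],[-.84442998,.385565,.006602,-.0004988,-1.194,-.2586]),
([.43218,-.19734,.40166],[3.14155,-3.4e-4,-3.1160],[-.085296,.130165,-.3498,0,-1.091176,-1.459906]),
([.533978,.051887,.33811],[-3.14084,-.006346,-3.115078],[.398926,.296479,-.303592,-.00194,-.976912,-1.942116]),
([.531073,.236777,.3733],[3.136685,.015362,-3.11178],[.699058,.331909,-.15672,.006487,-1.067083,-2.243092]),
([.47885,.116255,.330483],[-3.135554,.341115,-3.111812],[.589671,.173024,-.65871,.403922,-.483712,-2.466637]),
(s['eef_pos'],s['tcp_rot'],s['joint_pos'])]
best=None
for s4 in(1,-1):
  for s6 in(1,-1):
   for o in(-.16,.16):
    for c in(0,1.57,-1.57,3.14):
     def f(v):
        P=np.r_[v[:7],s4,s6,v[7]];o_=[]
        for p,e,q in S:
            pp,E=fk(np.array(q),P);o_+=list(pp-p)+list(.3*(R.from_euler('xyz',e).inv()*E).as_rotvec())
        return np.array(o_)
     r=least_squares(f,[.45,.4,.4,0,.1,o,0,c])
     if best is None or r.cost<best[0]:best=(r.cost,np.r_[r.x[:7],s4,s6,r.x[7]],np.abs(r.fun).max())
print(best);np.save("P.npy",best[1])
E
```

```text
7.3 [0.49391076 0.13236301 0.21911469] [-3.10822597  0.29849312 -3.1147357 ] 0.08531633770362357 [ 0.16049204  0.3578797  -0.13327905] [ 0.42713579  0.35799098 -0.88258987  1.14445548 -0.16022093 -3.09632434]
(np.float64(0.0033088576113307414), array([ 0.56532443,  0.19772662, -0.1844014 ,  0.15482817, -0.03057292,
       -0.15059805,  0.09920562, -1.        , -1.        ,  4.7123916 ]), np.float64(0.05701574127474189))
```

```bash
cat > kin.py <<'E'
import numpy as np
from scipy.spatial.transform import Rotation as R
from scipy.optimize import least_squares
LO=np.array([-3.14,-1.21,-1.07,-3.16,-2.99,-3.1]);HI=np.array([3.14,2.06,1.41,2.05,-.16,3.1])
def fk(q,P):
    h,off,u,L1,L2,f,e,d6,g,k,s4,s6,c6=P
    r=lambda ax,t:R.from_rotvec(np.array(ax)*t)
    A=r([0,0,1],q[0]); B=A*r([0,1,0],q[1]); C=B*r([0,1,0],-q[2])
    C4=C*r([1,0,0],q[3]*s4); D=C4*r([0,1,0],-q[4])
    p=A.apply([0,off,h])+B.apply([u,0,L1])+C.apply([L2,0,e])+C4.apply([0,f,0])+D.apply([d6,g,k])
    E=D*R.from_matrix([[0,0,1],[0,1,0],[-1,0,0]])
    return p,E*r([0,0,1],q[5]*s6+c6)
E
python3 - <<'E'
from station import *
from h import *
from kin import *
s=state()
S=[([.28174412,-.5576571,.40360679],[3.13937716,-1.067e-4,-2.67402553],[-.84442998,.385565,.006602,-.0004988,-1.194,-.2586]),
([.43218,-.19734,.40166],[3.14155,-3.4e-4,-3.1160],[-.085296,.130165,-.3498,0,-1.091176,-1.459906]),
([.533978,.051887,.33811],[-3.14084,-.006346,-3.115078],[.398926,.296479,-.303592,-.00194,-.976912,-1.942116]),
([.531073,.236777,.3733],[3.136685,.015362,-3.11178],[.699058,.331909,-.15672,.006487,-1.067083,-2.243092]),
([.47885,.116255,.330483],[-3.135554,.341115,-3.111812],[.589671,.173024,-.65871,.403922,-.483712,-2.466637]),
(s['eef_pos'],s['tcp_rot'],s['joint_pos'])]
R_=[]
for s4 in(1,-1):
  for s6 in(1,-1):
    for c in(0,1.57,-1.57,3.14):
     def f(v):
        P=np.r_[v[:10],s4,s6,v[10]];o_=[]
        for p,e,q in S:
            pp,E=fk(np.array(q),P);o_+=list(pp-p)+list(.3*(R.from_euler('xyz',e).inv()*E).as_rotvec())
        return np.r_[o_,1e-4*(v[[2,5,6,8,9]])]
     r=least_squares(f,[.4,-.16,0,.45,.4,0,0,.1,0,0,c])
     R_.append((r.cost,np.abs(r.fun).max(),np.r_[r.x[:10],s4,s6,r.x[10]]))
R_.sort(key=lambda t:t[0])
for t in R_[:2]:print(t[0],t[1],t[2].round(4).tolist())
np.save("P.npy",R_[0][2])
P=R_[0][2]
for p,e,q in S:
    pp,E=fk(np.array(q),P);print((pp-p).round(4),(R.from_euler('xyz',e).inv()*E).as_rotvec().round(4))
E
```

```text
8.750439958768676e-11 7.9898912975783e-06 [0.1606, -0.0, 0.0, 0.5649, 0.4218, -0.0799, 0.0, 0.1243, -0.0799, 0.0, -1.0, -1.0, -1.5708]
8.750440178318866e-11 7.989891417509265e-06 [0.1606, -0.0, 0.0, 0.5649, 0.4218, -0.0799, 0.0, 0.1243, -0.0799, 0.0, -1.0, -1.0, -1.5708]
[-0. -0.  0.] [ 0. -0. -0.]
[ 0.  0. -0.] [0. 0. 0.]
[ 0. -0.  0.] [0. 0. 0.]
[ 0. -0.  0.] [ 0. -0.  0.]
[-0. -0.  0.] [0. 0. 0.]
[ 0. -0.  0.] [-0. -0.  0.]
```

```bash
cat >> kin.py <<'E'
P=np.load("P.npy")
rng=np.random.default_rng(0)
def ik(p,M,n=40,seed=None,tol=1e-4):
    Rt=R.from_matrix(M);out=[]
    for i in range(n):
        q0=seed if (seed is not None and i==0) else LO+(HI-LO)*(.05+.9*rng.random(6))
        q0=np.clip(q0,LO+1e-3,HI-1e-3)
        def f(q):
            pp,E=fk(q,P);return np.r_[pp-p,.3*(Rt.inv()*E).as_rotvec()]
        r=least_squares(f,q0,bounds=(LO,HI),max_nfev=60)
        if np.abs(r.fun).max()<tol and not any(np.abs(r.x-o).max()<.02 for o in out):out.append(r.x)
    return sorted(out,key=lambda q:-np.minimum(q-LO,HI-q).min())
E
cat > plan.py <<'E'
from h import *
from kin import *
flask=case+cx*-.002-cy*.116+Z*.038
seat=np.array([.585,-.3687,0])+rx*.0185-ry*.0007+Z*.068
neck=(-rx+Z)/np.sqrt(2)
pail=np.array([.553,-.152,0])
E
time python3 - <<'E'
from plan import *
show=lambda t,L:[print(t,q.round(2),"m",np.minimum(q-LO,HI-q).min().round(2)) for q in L[:3]]
for th in(-20,0,10):
    t=np.deg2rad(th)
    zt=np.sin(t)*cx-np.cos(t)*Z
    for sy in(1,-1):show(f"A{th} {sy}",ik(flask-zt*.155,frame(zt,sy*cy),16))
    # rack: angle to neck = 90+th : z=cos(90+th)*neck + sin*(perp), perp=(-rx-Z)/sqrt2
    zr=-np.sin(t)*neck+np.cos(t)*(-rx-Z)/np.sqrt(2)
    for sy in(1,-1):show(f"  B{th} {sy}",ik(seat-zr*.155,frame(zr,sy*ry),16))
g=seat+neck*.066
for ph in range(0,360,45):
    y=np.cos(np.deg2rad(ph))*ry+np.sin(np.deg2rad(ph))*(rx+Z)/np.sqrt(2)
    show(f"C{ph}",ik(g+neck*.155,frame(-neck,y),16))
E
```

```text
A-20 1 [ 0.44  0.64 -0.14 -0.15 -1.12 -1.89] m 0.93
A-20 -1 [ 0.44  0.64 -0.14 -0.15 -1.12  1.25] m 0.93
  B-20 1 [-0.12  1.06  0.23  0.58 -1.75 -1.15] m 1.0
  B-20 -1 [-0.12  1.06  0.23  0.58 -1.75  2.  ] m 1.0
A0 1 [ 0.52  0.5  -0.44 -0.   -0.64 -2.06] m 0.48
A0 -1 [ 0.52  0.5  -0.44 -0.   -0.64  1.08] m 0.48
  B0 1 [-0.15  0.92  0.16  0.46 -1.49 -1.1 ] m 1.14
  B0 -1 [-0.15  0.92  0.16  0.46 -1.49  2.04] m 1.06
A10 1 [ 0.55  0.45 -0.66  0.27 -0.33 -2.35] m 0.17
A10 -1 [ 0.55  0.45 -0.66  0.27 -0.33  0.79] m 0.17
  B10 1 [-0.17  0.85  0.12  0.39 -1.35 -1.06] m 1.19
  B10 -1 [-0.17  0.85  0.12  0.39 -1.35  2.08] m 1.02
C0 [-0.74  0.58  0.06 -0.93 -1.    0.19] m 0.84
C45 [-0.74  0.58  0.06 -0.93 -1.   -0.59] m 0.84
C90 [-0.74  0.58  0.06 -0.93 -1.   -1.38] m 0.84
C135 [-0.74  0.58  0.06 -0.93 -1.   -2.16] m 0.84
C180 [-0.74  0.58  0.06 -0.93 -1.   -2.95] m 0.15
C225 [-0.74  0.58  0.06 -0.93 -1.    2.55] m 0.55
C270 [-0.74  0.58  0.06 -0.93 -1.    1.77] m 0.84
C315 [-0.74  0.58  0.06 -0.93 -1.    0.98] m 0.84
real	0m27.812s
user	0m27.250s
sys	0m0.232s
```

```bash
python3 - <<'E'
from station import *
from plan import *
s=state();M=frame(-Z,cy)
print(units(s,s['eef_pos']+Z*.08,R.from_euler('xyz',s['tcp_rot']).as_matrix()))
print(units(s,flask+Z*(.155+.12),M))
E
```

```text
(array([-0.784, -0.085, -2.547]), array([0., 0., 0.]))
(array([-2.098, -0.583, -2.611]), array([-0.381,  3.42 , -0.07 ]))
```

arm_command:
  steps:
    - {"slide": [-0.4,-0.05,-1.3],"rotation": [0,0,0],"fingers": 1}
    - {"slide": [-0.78,-0.08,-2.55],"rotation": [0,0,0],"fingers": 1}
    - {"slide": [-0.78,-0.08,-2.55],"rotation": [0,0,0],"fingers": 1}
    - {"slide": [-2.1,-0.58,-2.61],"rotation": [-0.38,3.42,-0.07],"fingers": 1}
    - {"slide": [-2.1,-0.58,-2.61],"rotation": [-0.38,3.42,-0.07],"fingers": 1}
    - {"slide": [-2.1,-0.58,-2.61],"rotation": [-0.38,3.42,-0.07],"fingers": 1}
    - {"slide": [-2.1,-0.58,-2.61],"rotation": [-0.38,3.42,-0.07],"fingers": 1}
    - {"slide": [-2.1,-0.58,-2.61],"rotation": [-0.38,3.42,-0.07],"fingers": 1}

```text
time: 8.1
eef_pos: [0.5311, 0.1181, 0.3125]
tcp_rot: [-3.14, 0.001, -3.115]
force: [0.9, -0.1, -1.0]
width: 0.0853
grip_force: 0.0
```

```bash
cat > w.py <<'E'
from station import *
from plan import *
s=state();print(s['time'],s['eef_pos'].round(4),s['tcp_rot'].round(4),s['width'].round(4),s['force'].round(2),s['joint_pos'].round(3))
E
python3 - <<'E'
from w import *
M=frame(-Z,cy)
print(units(s,flask+Z*(.155-.001),M))
p,d=get_image("top");C=cloud("top",d,camera_model("top"))-[0,0,.003];X=(C-case)@cx;Y=(C-case)@cy;z=C[...,2]
h=cv2.cvtColor(p,cv2.COLOR_BGR2HSV);a=(h[...,0]>5)&(h[...,0]<22)&(h[...,1]>150)&(abs(X)<.085)&(Y<-.075)&(Y>-.16)&(z<.08)
print(a.sum(),X[a].min(),X[a].max(),Y[a].min(),Y[a].max())
T=np.array(camera_model("wrist")["cam_to_world"]);p,d=get_image("wrist");cv2.imwrite("pics/w3.png",p)
h=cv2.cvtColor(p,cv2.COLOR_BGR2HSV);a=((h[...,0]>5)&(h[...,0]<18)&(h[...,1]>150)).astype(np.uint8)
k,l,st,c=cv2.connectedComponentsWithStats(a);i=1+st[1:,4].argmax();print(st[i],c[i])
v,u=np.nonzero(l==i);r=np.c_[u-277.836,v-203.844];n=np.hypot(*r.T);t=n/325.19
dd=d[v,u];ray=np.c_[r/n[:,None]*np.tan(t)[:,None],np.ones(len(n))]*dd[:,None]
W=ray@T[:3,:3].T+T[:3,3];x=(W-case)@cx;y=(W-case)@cy
print(np.percentile(x,[1,99]),np.percentile(y,[1,99]),np.percentile(W[:,2],[5,99]))
for b in(-.03,-.01,.01,.03):
    m=abs(x-b)<.004;print(b,y[m].min(),y[m].max())
E
```

```text
Traceback (most recent call last):
  File "w.py", line 3, in <module>
    s=state();print(s['time'],s['eef_pos'].round(4),s['tcp_rot'].round(4),s['width'].round(4),s['force'].round(2),s['joint_pos'].round(3))
                                                                          ^^^^^^^^^^^^^^^^
AttributeError: 'float' object has no attribute 'round'
```

```bash
sed -i "s/s\['width'\].round(4)/round(s['width'],4)/" w.py
python3 - <<'E'
from w import *
M=frame(-Z,cy)
print(units(s,flask+Z*(.155-.001),M))
T=np.array(camera_model("wrist")["cam_to_world"]);p,d=get_image("wrist");cv2.imwrite("pics/w3.png",p)
h=cv2.cvtColor(p,cv2.COLOR_BGR2HSV);a=((h[...,0]>5)&(h[...,0]<18)&(h[...,1]>150)).astype(np.uint8)
k,l,st,c=cv2.connectedComponentsWithStats(a);i=1+st[1:,4].argmax();print(st[i],c[i])
v,u=np.nonzero(l==i);r=np.c_[u-277.836,v-203.844];n=np.hypot(*r.T);t=n/325.19
dd=d[v,u];ray=np.c_[r/n[:,None]*np.tan(t)[:,None],np.ones(len(n))]*dd[:,None]
W=ray@T[:3,:3].T+T[:3,3];x=(W-case)@cx;y=(W-case)@cy
print(np.percentile(x,[1,99]),np.percentile(y,[1,99]),np.percentile(W[:,2],[5,99]))
for b in(-.03,-.01,.01,.03):
    m=abs(x-b)<.004
    if m.any():print(b,y[m].min(),y[m].max())
E
```

```text
8.1 [0.5311 0.1181 0.3125] [-3.1400e+00  7.0000e-04 -3.1146e+00] 0.0853 [ 0.87 -0.12 -1.03] [ 5.170e-01  3.350e-01 -3.220e-01  2.000e-03 -9.140e-01 -2.062e+00]
(array([-3.000e-03,  2.000e-02,  4.015e+00]), array([-0.019,  0.007, -0.011]))
[ 243   98   72  166 8291] [278.13749849 197.20769509]
[-0.07902879  0.03471345] [-0.14158994 -0.090434  ] [0.04609799 0.0656392 ]
-0.03 -0.14278927969328464 -0.08992482304687222
-0.01 -0.14259710819394206 -0.08963767324234317
0.01 -0.14289683424968563 -0.08891497060779717
0.03 -0.1424711658843059 -0.09004653591593369
```

View pics/w3.png

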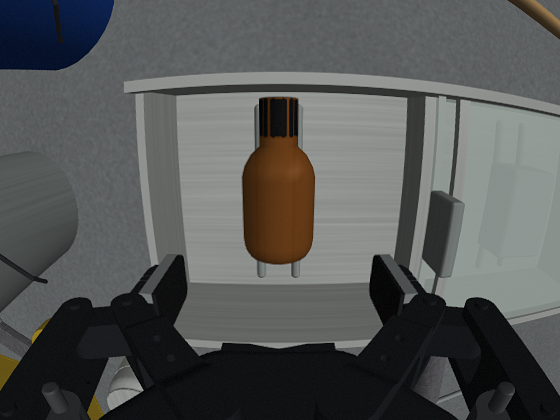

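The view from above shows the flask centred at (278,185) between the open fingers and lying straight on its rods. Next: descend vertically and grip.

arm_command:
  steps:
    - {"slide": [0,0.02,1],"rotation": [0,0,0],"fingers": 1}
    - {"slide": [0,0.02,2],"rotation": [0,0,0],"fingers": 1}
    - {"slide": [0,0.02,2.8],"rotation": [0,0,0],"fingers": 1}
    - {"slide": [0,0.02,3.4],"rotation": [0,0,0],"fingers": 1}
    - {"slide": [0,0.02,3.8],"rotation": [0,0,0],"fingers": 1}
    - {"slide": [0,0.02,4],"rotation": [0,0,0],"fingers": 1}
    - {"slide": [0,0.02,4],"rotation": [0,0,0],"fingers": 0.5}
    - {"slide": [0,0.02,4],"rotation": [0,0,0],"fingers": 0.5}

```text
time: 8.95
eef_pos: [0.5316, 0.119, 0.194]
tcp_rot: [3.141, 0.002, -3.114]
force: [-0.1, -0.8, 0.3]
width: 0.0589
grip_force: 0.0
```

arm_command:
  steps:
    - {"slide": [0,0,0],"rotation": [0,0,0],"fingers": 0.5}
    - {"slide": [0,0,0],"rotation": [0,0,0],"fingers": 0.5}
    - {"slide": [0,0,0],"rotation": [0,0,0],"fingers": 0.5}
    - {"slide": [0,0,0],"rotation": [0,0,0],"fingers": 0.5}
    - {"slide": [0,0,0],"rotation": [0,0,0],"fingers": 0.5}

```text
time: 9.45
eef_pos: [0.5316, 0.1181, 0.1946]
tcp_rot: [-3.141, 0.001, -3.114]
force: [0.5, -5.6, 4.2]
width: 0.055
grip_force: 31.8
```

arm_command:
  steps:
    - {"slide": [0,0,-0.3],"rotation": [0,0,0],"fingers": 0.5}
    - {"slide": [0,0,-1],"rotation": [0,0,0],"fingers": 0.5}
    - {"slide": [0,0,-2.2],"rotation": [0,0,0],"fingers": 0.5}
    - {"slide": [0,0,-3.6],"rotation": [0,0,0],"fingers": 0.5}
    - {"slide": [0,0,-5],"rotation": [0,0,0],"fingers": 0.5}
    - {"slide": [0,0,-6.4],"rotation": [0,0,0],"fingers": 0.5}
    - {"slide": [0,0,-7.6],"rotation": [0,0,0],"fingers": 0.5}
    - {"slide": [0,0,-8.4],"rotation": [0,0,0],"fingers": 0.5}

```text
time: 10.25
eef_pos: [0.5307, 0.119, 0.449]
tcp_rot: [3.139, 0.005, -3.114]
force: [0.9, 1.3, -4.1]
width: 0.0546
grip_force: 32.9
```

```bash
python3 - <<'E'
from w import *
zr=(-rx-Z)/np.sqrt(2);M=frame(zr,ry);off=.1566
tgt=seat-zr*off+Z*.12
R0=R.from_euler('xyz',s['tcp_rot']);rv=(R0.inv()*R.from_matrix(M)).as_rotvec();p0=s['eef_pos'];q=s['joint_pos']
print(units(s,tgt,M))
for f in np.linspace(.1,1,10):  # straight path check
    p=p0+(tgt-p0)*f;Mm=(R0*R.from_rotvec(rv*f)).as_matrix();r=ik(p,Mm,1,seed=q)
    print(f,p.round(3),(p+Mm[:,2]*off).round(3),r[0].round(2) if r else None);q=r[0] if r else q
E
```

```text
10.25 [0.5307 0.119  0.449 ] [ 3.1387  0.0053 -3.114 ] 0.0546 [ 0.94  1.27 -4.06] [ 0.519  0.216 -0.12  -0.    -1.229 -2.062]
(array([ -5.137, -14.29 ,   4.996]), array([ 2.24 ,  8.879, -5.362]))
0.1 [0.547 0.077 0.434] [0.536 0.073 0.278] [ 0.43  0.26 -0.1  -0.01 -1.29 -1.92]
0.2 [0.564 0.034 0.419] [0.541 0.027 0.264] [ 0.35  0.31 -0.08 -0.01 -1.34 -1.79]
0.30000000000000004 [ 0.581 -0.008  0.404] [ 0.547 -0.02   0.252] [ 0.27  0.36 -0.05  0.02 -1.4  -1.68]
0.4 [ 0.597 -0.051  0.389] [ 0.552 -0.068  0.24 ] [ 0.2   0.42 -0.02  0.05 -1.44 -1.57]
0.5 [ 0.614 -0.093  0.374] [ 0.559 -0.116  0.229] [ 0.13  0.48  0.01  0.1  -1.49 -1.46]
0.6 [ 0.631 -0.135  0.359] [ 0.566 -0.164  0.219] [ 0.07  0.54  0.05  0.16 -1.53 -1.37]
0.7000000000000001 [ 0.647 -0.178  0.344] [ 0.573 -0.213  0.21 ] [ 0.01  0.6   0.09  0.22 -1.57 -1.27]
0.8 [ 0.664 -0.22   0.329] [ 0.582 -0.262  0.202] [-0.05  0.67  0.14  0.29 -1.6  -1.19]
0.9 [ 0.681 -0.263  0.314] [ 0.591 -0.311  0.195] [-0.1   0.74  0.19  0.37 -1.63 -1.1 ]
1.0 [ 0.697 -0.305  0.299] [ 0.601 -0.36   0.188] [-0.15  0.81  0.25  0.46 -1.67 -1.01]
```

arm_command:
  steps:
    - {"slide": [-0.3,-0.7,0],"rotation": [0.11,0.44,-0.27],"fingers": 0.5}
    - {"slide": [-0.8,-2.1,0],"rotation": [0.34,1.33,-0.8],"fingers": 0.5}
    - {"slide": [-1.3,-3.6,0],"rotation": [0.56,2.22,-1.34],"fingers": 0.5}
    - {"slide": [-1.8,-5,0],"rotation": [0.78,3.11,-1.88],"fingers": 0.5}
    - {"slide": [-2.3,-6.4,0],"rotation": [1.01,4.0,-2.41],"fingers": 0.5}
    - {"slide": [-2.8,-7.9,0.2],"rotation": [1.23,4.88,-2.95],"fingers": 0.5}
    - {"slide": [-3.4,-9.3,0.4],"rotation": [1.46,5.77,-3.49],"fingers": 0.5}
    - {"slide": [-3.85,-10.7,0.6],"rotation": [1.68,6.66,-4.02],"fingers": 0.5}

```text
time: 11.05
eef_pos: [0.6563, -0.2002, 0.4271]
tcp_rot: [-3.098, -0.595, -2.764]
force: [0.6, 0.2, -1.4]
width: 0.055
grip_force: 33.0
```

```bash
python3 - <<'E'
from w import *
zr=(-rx-Z)/np.sqrt(2);M=frame(zr,ry);off=.1566
for h in(.12,.05,.004):print(units(s,seat-zr*off+Z*h+neck*.003,M))
E
```

```text
11.05 [ 0.6563 -0.2002  0.4271] [-3.0978 -0.5947 -2.7638] 0.055 [ 0.65  0.25 -1.44] [-0.021  0.583  0.24   0.266 -1.764 -1.179]
(array([-2.289, -3.602,  3.694]), array([ 0.553,  2.152, -1.322]))
(array([-3.596, -3.518,  5.625]), array([ 0.553,  2.152, -1.322]))
(array([-4.455, -3.462,  6.894]), array([ 0.553,  2.152, -1.322]))
```

arm_command:
  steps:
    - {"slide": [-0.6,-0.9,0.9],"rotation": [0.14,0.54,-0.33],"fingers": 0.5}
    - {"slide": [-1.2,-1.8,1.8],"rotation": [0.28,1.08,-0.66],"fingers": 0.5}
    - {"slide": [-1.8,-2.7,2.8],"rotation": [0.41,1.6,-1],"fingers": 0.5}
    - {"slide": [-2.29,-3.6,3.7],"rotation": [0.55,2.15,-1.32],"fingers": 0.5}
    - {"slide": [-2.29,-3.6,3.7],"rotation": [0.55,2.15,-1.32],"fingers": 0.5}
    - {"slide": [-2.29,-3.6,3.7],"rotation": [0.55,2.15,-1.32],"fingers": 0.5}

```text
time: 11.65
eef_pos: [0.6946, -0.3052, 0.2993]
tcp_rot: [3.141, -0.786, -2.623]
force: [1.1, 0.4, -2.0]
width: 0.0549
grip_force: 33.1
```

```bash
python3 - <<'E'
from w import *
zr=(-rx-Z)/np.sqrt(2);M=frame(zr,ry);off=.1566
for h in(.12,.05,.010,0):print(units(s,seat-zr*off+Z*h+neck*.003,M))
p,d=get_image("scene");cv2.imwrite("pics/s2.png",cv2.resize(p[90:300,60:340],None,fx=2.8,fy=2.8))
E
```

```text
11.65 [ 0.6946 -0.3052  0.2993] [ 3.1409 -0.7858 -2.6227] 0.0549 [ 1.14  0.42 -2.  ] [-0.15   0.804  0.243  0.456 -1.664 -1.016]
(array([ 0.027, -0.038, -0.048]), array([ 0.032, -0.005, -0.024]))
(array([-1.624, -0.04 ,  1.601]), array([ 0.032, -0.005, -0.024]))
(array([-2.567, -0.04 ,  2.544]), array([ 0.032, -0.005, -0.024]))
(array([-2.803, -0.04 ,  2.779]), array([ 0.032, -0.005, -0.024]))
```

View pics/s2.png

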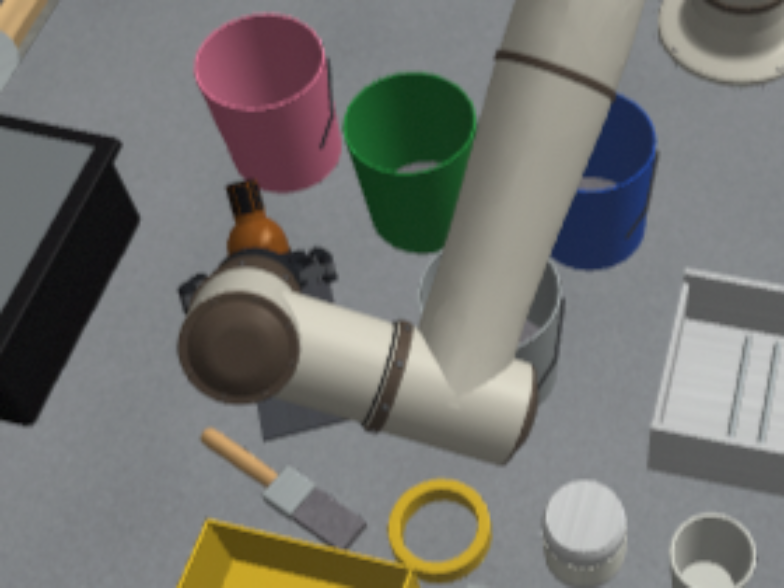

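The scene crop shows the flask held neck-up at (255,230) over the rack, and the arm clears the pail. Next I lower it onto the rack.

arm_command:
  steps:
    - {"slide": [-0.4,-0.04,0.4],"rotation": [0.03,0,-0.02],"fingers": 0.5}
    - {"slide": [-0.9,-0.04,0.9],"rotation": [0.03,0,-0.02],"fingers": 0.5}
    - {"slide": [-1.4,-0.04,1.38],"rotation": [0.03,0,-0.02],"fingers": 0.5}
    - {"slide": [-1.85,-0.04,1.83],"rotation": [0.03,0,-0.02],"fingers": 0.5}
    - {"slide": [-2.2,-0.04,2.18],"rotation": [0.03,0,-0.02],"fingers": 0.5}
    - {"slide": [-2.45,-0.04,2.43],"rotation": [0.03,0,-0.02],"fingers": 0.5}
    - {"slide": [-2.57,-0.04,2.54],"rotation": [0.03,0,-0.02],"fingers": 0.5}
    - {"slide": [-2.57,-0.04,2.54],"rotation": [0.03,0,-0.02],"fingers": 0.5}

```text
time: 12.5
eef_pos: [0.6959, -0.3056, 0.1922]
tcp_rot: [-3.139, -0.786, -2.62]
force: [0.4, -0.1, -2.4]
width: 0.0548
grip_force: 33.1
```

arm_command:
  steps:
    - {"slide": [-0.05,0,0.05],"rotation": [0,0,0],"fingers": 0.5}
    - {"slide": [-0.1,0,0.1],"rotation": [0,0,0],"fingers": 0.5}
    - {"slide": [-0.15,0,0.15],"rotation": [0,0,0],"fingers": 0.5}
    - {"slide": [-0.15,0,0.15],"rotation": [0,0,0],"fingers": 0.5}

```text
time: 12.9
eef_pos: [0.6958, -0.3057, 0.1863]
tcp_rot: [-3.139, -0.785, -2.621]
force: [-0.9, 0.9, -2.3]
width: 0.0554
grip_force: 33.1
```

```bash
python3 - <<'E'
from w import *
zr=(-rx-Z)/np.sqrt(2);M=frame(zr,ry);off=.1566
o=s['eef_pos']+M[:,2]*off-seat;print("origin vs seat: rx,ry,z",(o@rx).round(4),(o@ry).round(4),o[2].round(4),"neck",(o@neck).round(4),"normal",(o@-zr).round(4))
print(s['grip_force'])
E
```

```text
12.9 [ 0.6958 -0.3057  0.1863] [-3.139  -0.7849 -2.6208] 0.0554 [-0.86  0.85 -2.26] [-0.15   0.906  0.159  0.459 -1.495 -1.096]
origin vs seat: rx,ry,z -0.0018 0.0001 0.0075 neck 0.0066 normal 0.0041
33.11026722192764
```

arm_command:
  steps:
    - {"slide": [-0.03,0,0.04],"rotation": [0,0,0],"fingers": 0.5}
    - {"slide": [-0.06,0,0.08],"rotation": [0,0,0],"fingers": 0.5}
    - {"slide": [-0.06,0,0.08],"rotation": [0,0,0],"fingers": 0.5}

```text
time: 13.2
eef_pos: [0.6954, -0.3059, 0.1831]
tcp_rot: [-3.139, -0.785, -2.62]
force: [1.3, -0.1, -2.5]
width: 0.0548
grip_force: 33.1
```

arm_command:
  steps:
    - {"slide": [0,0,0.03],"rotation": [0,0,0],"fingers": 0.5}
    - {"slide": [0,0,0.06],"rotation": [0,0,0],"fingers": 0.5}
    - {"slide": [0,0,0.06],"rotation": [0,0,0],"fingers": 0.5}

```text
time: 13.5
eef_pos: [0.6942, -0.3066, 0.182]
tcp_rot: [-3.139, -0.785, -2.621]
force: [0.9, 0.1, -2.2]
width: 0.055
grip_force: 33.1
```

arm_command:
  steps:
    - {"slide": [-0.03,0,0.03],"rotation": [0,0,0],"fingers": 0.5}
    - {"slide": [-0.06,0,0.06],"rotation": [0,0,0],"fingers": 0.5}
    - {"slide": [-0.06,0,0.06],"rotation": [0,0,0],"fingers": 0.5}

```text
time: 13.8
eef_pos: [0.6948, -0.3066, 0.1803]
tcp_rot: [-3.137, -0.785, -2.621]
force: [1.3, -0.6, -0.8]
width: 0.0553
grip_force: 33.3
```

```bash
python3 - <<'E'
from w import *
print(s['moment'])
p,d=get_image("scene");cv2.imwrite("pics/s3.png",cv2.resize(p[140:260,120:240],None,fx=5,fy=5,interpolation=cv2.INTER_CUBIC))
E
```

```text
13.8 [ 0.6948 -0.3066  0.1803] [-3.137  -0.7848 -2.6213] 0.0553 [ 1.27 -0.6  -0.78] [-0.151  0.911  0.153  0.461 -1.483 -1.101]
[ 0.5560043  -1.51262969  0.33980016]
```

arm_command:
  steps:
    - {"slide": [0,0,0.03],"rotation": [0,0,0],"fingers": 0.5}
    - {"slide": [0,0,0.06],"rotation": [0,0,0],"fingers": 0.5}
    - {"slide": [0,0,0.06],"rotation": [0,0,0],"fingers": 0.5}

```text
time: 14.15
eef_pos: [0.6945, -0.3068, 0.1802]
tcp_rot: [-3.134, -0.783, -2.622]
force: [4.8, 0.8, 3.8]
width: 0.0554
grip_force: 33.8
```

Contact with the rods is confirmed (about 6 N along their normal). Next I release and back off along the tool axis.

arm_command:
  steps:
    - {"slide": [0,0,-0.03],"rotation": [0,0,0],"fingers": 1}
    - {"slide": [0,0,-0.03],"rotation": [0,0,0],"fingers": 1}
    - {"slide": [0,0,-0.03],"rotation": [0,0,0],"fingers": 1}
    - {"slide": [0,0,-0.03],"rotation": [0,0,0],"fingers": 1}
    - {"slide": [0,0,-0.03],"rotation": [0,0,0],"fingers": 1}
    - {"slide": [0,0,-0.03],"rotation": [0,0,0],"fingers": 1}
    - {"slide": [0,0,-0.03],"rotation": [0,0,0],"fingers": 1}

```text
time: 14.85
eef_pos: [0.6938, -0.3069, 0.1788]
tcp_rot: [-3.139, -0.785, -2.621]
force: [-0.2, 0.7, -0.3]
width: 0.0855
grip_force: 0.0
```

arm_command:
  steps:
    - {"slide": [0,0,-0.4],"rotation": [0,0,0],"fingers": 1}
    - {"slide": [0,0,-1.2],"rotation": [0,0,0],"fingers": 1}
    - {"slide": [0,0,-2.2],"rotation": [0,0,0],"fingers": 1}
    - {"slide": [0,0,-3.2],"rotation": [0,0,0],"fingers": 1}
    - {"slide": [1.2,0,-4.4],"rotation": [0,0,0],"fingers": 1}
    - {"slide": [2.4,0,-5.6],"rotation": [0,0,0],"fingers": 1}
    - {"slide": [3.5,0,-5.6],"rotation": [0,0,0],"fingers": 1}

```text
time: 15.55
eef_pos: [0.7341, -0.2822, 0.3776]
tcp_rot: [-3.129, -0.78, -2.624]
force: [0.4, -0.9, 1.0]
width: 0.0855
grip_force: 0.0
```

```bash
python3 - <<'E'
from w import *
for n in("top","scene"):
    p,d=get_image(n);cv2.imwrite(f"pics/{n}3.png",p)
    C=cloud(n,d,camera_model(n))-[0,0,.003];D=C-seat
    a=D@neck;b=D@ry;c=D@((rx+Z)/2**.5)
    m=(abs(b)<.05)&(a>-.05)&(a<.1)&(abs(c)<.04)&(d>0)&(C[...,2]>.03)
    print(n,m.sum())
    for lo in np.arange(-.05,.1,.01):
        k=m&(a>=lo)&(a<lo+.01)
        if k.sum()>2:print(round(lo,2),k.sum(),b[k].min().round(4),b[k].max().round(4),np.percentile(c[k],95).round(4))
g=seat+neck*.066;M=frame(-neck,ry)
print(ik(g+neck*.155,M,8)[0].round(2), ik(g+neck*.255,M,8)[0].round(2))
print("to pre",units(s,g+neck*.255,M))
E
```

```text
15.55 [ 0.7341 -0.2822  0.3776] [-3.1292 -0.7797 -2.6236] 0.0855 [ 0.45 -0.91  0.98] [-0.115  0.816  0.457  0.459 -1.849 -0.953]
top 443
-0.05 7 -0.0207 0.0225 0.0161
-0.04 15 -0.02 0.0263 0.0199
-0.03 36 -0.0224 0.0273 0.0248
-0.02 33 -0.0216 0.0281 0.0252
-0.01 33 -0.0251 0.0286 0.0243
0.0 32 -0.023 0.0287 0.0232
0.01 34 -0.0231 0.0286 0.0239
0.02 48 -0.0235 0.0269 0.0237
0.03 59 -0.0237 0.0246 0.0189
0.04 42 -0.0193 0.0242 0.0132
0.05 20 -0.0122 0.0155 0.0111
0.06 22 -0.0122 0.0149 0.0108
0.07 31 -0.0144 0.0133 0.0114
0.08 31 -0.0103 0.0122 0.0088
scene 0
[-0.74  0.58  0.06 -0.93 -1.    0.19] [-0.83  0.49  0.08 -0.86 -1.14  0.15]
to pre (array([ 7.092,  0.039, 10.886]), array([ -0.112, -17.934,   0.062]))
```

```bash
python3 - <<'E'
from w import *
R0=R.from_euler('xyz',s['tcp_rot'])
mid=np.array([.55,-.39,.43]);Mm=frame(-Z,ry)
print(units(s,mid,Mm), [q.round(2) for q in ik(mid,Mm,1,seed=s['joint_pos'])])
# then from mid
s2=dict(eef_pos=mid,tcp_rot=R.from_matrix(Mm).as_euler('xyz'))
g=seat+neck*.066+ry*.001;M=frame(-neck,ry)
print(units(s2,g+neck*.255,M))
up=g+neck*.155+Z*.2
q=ik(g+neck*.155,M,8)[0]
pt=pail+Z*(.30+.043+.066+.155-.043)
for yaw in(0,):
    print("pail", [x.round(2) for x in ik(pail+Z*.45,Mm,1,seed=q)], [x.round(2) for x in ik(pail+Z*(.03+.109+.155),Mm,1,seed=q)])
E
```

```text
15.65 [ 0.731  -0.2851  0.3802] [-3.1278 -0.7772 -2.6297] 0.0852 [-0.49 -0.48 -0.54] [-0.119  0.81   0.453  0.458 -1.848 -0.954]
(array([ 6.135, -0.042,  3.709]), array([-0.106, -8.907, -0.046])) [array([-0.38,  0.46,  0.18, -0.  , -1.3 , -0.67])]
(array([5.584, 0.044, 4.501]), array([-0., -9., -0.]))
pail [array([ 0.01,  0.27, -0.05,  0.  , -1.26, -1.06])] [array([ 0.01,  0.4 , -0.27, -0.  , -0.9 , -1.06])]
```

arm_command:
  steps:
    - {"slide": [1,0,0.6],"rotation": [0,-1.4,0],"fingers": 1}
    - {"slide": [2.2,0,1.3],"rotation": [0,-3,0],"fingers": 1}
    - {"slide": [3.5,0,2.1],"rotation": [0,-4.7,0],"fingers": 1}
    - {"slide": [4.9,0,2.9],"rotation": [0,-6.4,0],"fingers": 1}
    - {"slide": [6.1,0,3.7],"rotation": [-0.1,-8,0],"fingers": 1}
    - {"slide": [6.13,-0.04,3.7],"rotation": [-0.1,-8.9,-0.05],"fingers": 1}
    - {"slide": [6.13,-0.04,3.7],"rotation": [-0.1,-8.9,-0.05],"fingers": 1}
    - {"slide": [6.13,-0.04,3.7],"rotation": [-0.1,-8.9,-0.05],"fingers": 0.6}

```text
time: 16.45
eef_pos: [0.5523, -0.3892, 0.4232]
tcp_rot: [3.133, -0.01, -2.618]
force: [0.4, -0.9, -1.3]
width: 0.073
grip_force: 0.0
```

```bash
python3 - <<'E'
from w import *
g=seat+neck*.066+ry*.001;M=frame(-neck,ry)
print(units(s,g+neck*.255,M))
p,d=get_image("scene");C=cloud("scene",d,camera_model("scene"))-[0,0,.003];D=C-seat
a=D@neck;b=D@ry;c=D@((rx+Z)/2**.5)
m=(abs(b)<.05)&(a>-.05)&(a<.1)&(abs(c)<.04)&(d>0)&(C[...,2]>.03);print(m.sum())
for lo in np.arange(-.05,.1,.01):
    k=m&(a>=lo)&(a<lo+.01)
    if k.sum()>2:print(round(lo,2),k.sum(),b[k].min().round(4),b[k].max().round(4),np.percentile(c[k],95).round(4))
print(np.percentile(a[m],[1,99]))
E
```

```text
16.45 [ 0.5523 -0.3892  0.4232] [ 3.1333 -0.0103 -2.618 ] 0.073 [ 0.37 -0.9  -1.26] [-0.375  0.465  0.18   0.003 -1.299 -0.674]
(array([5.62 , 0.034, 4.331]), array([ 0.098, -9.118, -0.018]))
753
-0.05 38 -0.0228 0.0211 0.0164
-0.04 52 -0.028 0.0235 0.0262
-0.03 67 -0.0283 0.0264 0.0264
-0.02 66 -0.0272 0.027 0.0268
-0.01 69 -0.0273 0.0271 0.025
0.0 70 -0.0284 0.0268 0.026
0.01 68 -0.0279 0.0268 0.0255
0.02 75 -0.0277 0.0261 0.0257
0.03 67 -0.0258 0.0231 0.0216
0.04 48 -0.0177 0.0191 0.0172
0.05 36 -0.0141 0.0137 0.0132
0.06 39 -0.0148 0.0137 0.0141
0.07 36 -0.0146 0.0136 0.0125
0.08 22 -0.0128 0.0129 0.0118
[-0.04665586  0.08238886]
```

arm_command:
  steps:
    - {"slide": [1,0,0.2],"rotation": [0,-1.4,0],"fingers": 0.6}
    - {"slide": [2.2,0,0.8],"rotation": [0,-3,0],"fingers": 0.6}
    - {"slide": [3.4,0,1.8],"rotation": [0,-4.7,0],"fingers": 0.6}
    - {"slide": [4.5,0,2.9],"rotation": [0.1,-6.4,0],"fingers": 0.6}
    - {"slide": [5.2,0.03,3.8],"rotation": [0.1,-8,0],"fingers": 0.6}
    - {"slide": [5.62,0.03,4.33],"rotation": [0.1,-9.12,0],"fingers": 0.6}
    - {"slide": [5.62,0.03,4.33],"rotation": [0.1,-9.12,0],"fingers": 0.6}
    - {"slide": [5.62,0.03,4.33],"rotation": [0.1,-9.12,0],"fingers": 0.6}

```text
time: 17.3
eef_pos: [0.4048, -0.4726, 0.2938]
tcp_rot: [3.138, 0.785, -2.623]
force: [-0.1, -0.2, 0.2]
width: 0.0514
grip_force: 0.0
```

```bash
cat > reg.py <<'E'
from w import *
n=(rx+Z)/2**.5;g=seat+neck*.066-n*.0015;M=frame(-neck,ry)
print(units(s,g+neck*.155,M))
E
python3 - <<'E'
from reg import *
T=np.array(camera_model("wrist")["cam_to_world"]);p,d=get_image("wrist");cv2.imwrite("pics/w4.png",p)
h=cv2.cvtColor(p,cv2.COLOR_BGR2HSV);a=((h[...,0]>5)&(h[...,0]<18)&(h[...,1]>150)).astype(np.uint8)
k,l,st,c=cv2.connectedComponentsWithStats(a);i=1+st[1:,4].argmax()
v,u=np.nonzero(d>0);r=np.c_[u-277.836,v-203.844];nn=np.hypot(*r.T);t=nn/325.19
W=(np.c_[r/nn[:,None]*np.tan(t)[:,None],np.ones(len(nn))]*d[v,u][:,None])@T[:3,:3].T+T[:3,3]
D=W-seat;al=D@neck;b=D@ry;cc=D@n
m=(al>.06)&(al<.1)&(abs(b)<.03)&(abs(cc)<.03);print(m.sum(),np.percentile(al[m],[2,50,98]),np.percentile(b[m],[2,50,98]),np.percentile(cc[m],[2,50,98]))
E
```

```text
17.3 [ 0.4048 -0.4726  0.2938] [ 3.1384  0.7845 -2.6227] 0.0514 [-0.05 -0.2   0.21] [-0.834  0.486  0.08  -0.863 -1.14   0.153]
(array([ 0.031, -0.018,  3.296]), array([ 0.012, -0.01 , -0.024]))
1741 [0.06272104 0.08474482 0.08620205] [-0.01374906 -0.00093952  0.0122393 ] [-0.01760278 -0.00620781  0.00944639]
```

View pics/w4.png

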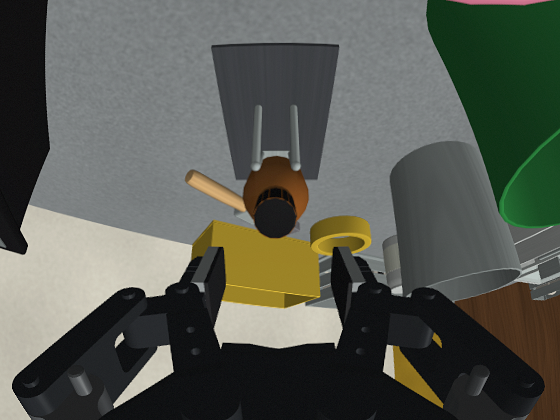

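The cap is at (275,215), between the fingers (mid u≈278). Depth puts it within 1 mm sideways and about 3 mm low. Next I advance along the neck axis.

arm_command:
  steps:
    - {"slide": [0.04,-0.03,0.7],"rotation": [0,0,0],"fingers": 0.6}
    - {"slide": [0.08,-0.04,1.4],"rotation": [0,0,0],"fingers": 0.6}
    - {"slide": [0.08,-0.04,2.1],"rotation": [0,0,0],"fingers": 0.6}
    - {"slide": [0.08,-0.04,2.7],"rotation": [0,0,0],"fingers": 0.6}
    - {"slide": [0.08,-0.04,3.1],"rotation": [0,0,0],"fingers": 0.6}
    - {"slide": [0.08,-0.04,3.28],"rotation": [0,0,0],"fingers": 0.6}
    - {"slide": [0.08,-0.04,3.28],"rotation": [0,0,0],"fingers": 0.6}

```text
time: 18.05
eef_pos: [0.4643, -0.4394, 0.2233]
tcp_rot: [3.141, 0.787, -2.621]
force: [-1.0, 0.2, 0.0]
width: 0.0512
grip_force: 0.0
```

arm_command:
  steps:
    - {"slide": [0,0,0],"rotation": [0,0,0],"fingers": 0.2}
    - {"slide": [0,0,0],"rotation": [0,0,0],"fingers": 0.2}
    - {"slide": [0,0,0],"rotation": [0,0,0],"fingers": 0.2}
    - {"slide": [0,0,0],"rotation": [0,0,0],"fingers": 0.2}
    - {"slide": [0,0,0],"rotation": [0,0,0],"fingers": 0.2}
    - {"slide": [0,0,0],"rotation": [0,0,0],"fingers": 0.2}
    - {"slide": [0,0,0],"rotation": [0,0,0],"fingers": 0.2}
  force: 35

```text
time: 18.75
eef_pos: [0.4635, -0.4404, 0.2246]
tcp_rot: [-3.139, 0.787, -2.62]
force: [-3.4, -1.5, 5.9]
width: 0.0283
grip_force: 35.2
```

```bash
python3 - <<'E'
from reg import *
print(s['grip_force'])
# lift: along n and up 150 mm
print("lift",units(s,s['eef_pos']+Z*.15,R.from_euler('xyz',s['tcp_rot']).as_matrix()))
print("above pail",units(s,pail+Z*.50,frame(-Z,ry)))
E
```

```text
18.75 [ 0.4635 -0.4404  0.2246] [-3.1389  0.7874 -2.62  ] 0.0283 [-3.35 -1.55  5.93] [-0.741  0.58   0.06  -0.929 -1.001  0.199]
(array([-0.019,  0.031,  0.086]), array([-0.033,  0.023, -0.002]))
35.16398012638092
lift (array([-3.542, -0.009, -3.529]), array([0., 0., 0.]))
above pail (array([-11.709,   6.846,  -1.27 ]), array([-0.03 ,  9.022, -0.015]))
```

arm_command:
  steps:
    - {"slide": [0,0,0],"rotation": [0,0,0],"fingers": 0.2}
    - {"slide": [-0.2,0,-0.2],"rotation": [0,0,0],"fingers": 0.2}
    - {"slide": [-0.7,0,-0.7],"rotation": [0,0,0],"fingers": 0.2}
    - {"slide": [-1.4,0,-1.4],"rotation": [0,0,0],"fingers": 0.2}
    - {"slide": [-2.2,0,-2.2],"rotation": [0,0,0],"fingers": 0.2}
    - {"slide": [-3,0,-3],"rotation": [0,0,0],"fingers": 0.2}
    - {"slide": [-3.54,0,-3.53],"rotation": [0,0,0],"fingers": 0.2}
    - {"slide": [-3.54,0,-3.53],"rotation": [0,0,0],"fingers": 0.2}
  force: 60

```text
time: 19.55
eef_pos: [0.4641, -0.4394, 0.3772]
tcp_rot: [-3.133, 0.789, -2.614]
force: [0.3, -0.8, -2.0]
width: 0.0276
grip_force: 59.5
```

```bash
python3 - <<'E'
from reg import *
print(s['grip_force'])
tgt=pail+Z*.50;M=frame(-Z,ry)
print(units(s,tgt,M))
R0=R.from_euler('xyz',s['tcp_rot']);rv=(R0.inv()*R.from_matrix(M)).as_rotvec();p0=s['eef_pos'];q=s['joint_pos']
for f in np.linspace(.2,1,5):
    Mm=(R0*R.from_rotvec(rv*f)).as_matrix();p=p0+(tgt-p0)*f;r=ik(p,Mm,1,seed=q);print(f,p.round(3),(p+Mm[:,2]*.264).round(3),r[0].round(2) if r else None);q=r[0] if r else q
E
```

```text
19.55 [ 0.4641 -0.4394  0.3772] [-3.1333  0.789  -2.6144] 0.0276 [ 0.26 -0.84 -1.95] [-0.717  0.414  0.175 -0.817 -1.164 -0.056]
(array([3.615, 0.041, 3.645]), array([-0.052,  0.042,  0.043]))
59.4773143529892
(array([-8.105,  6.808,  2.298]), array([-0.066,  9.042,  0.021]))
0.2 [ 0.482 -0.382  0.402] [ 0.617 -0.305  0.189] [-0.56  0.34  0.1  -0.63 -1.09 -0.25]
0.4 [ 0.5   -0.324  0.426] [ 0.604 -0.265  0.191] [-0.41  0.29  0.04 -0.43 -1.07 -0.48]
0.6000000000000001 [ 0.517 -0.267  0.451] [ 0.589 -0.227  0.2  ] [-0.25  0.25  0.01 -0.24 -1.11 -0.71]
0.8 [ 0.535 -0.209  0.475] [ 0.571 -0.189  0.215] [-0.11  0.24  0.01 -0.1  -1.21 -0.91]
1.0 [ 0.553 -0.152  0.5  ] [ 0.553 -0.152  0.236] [ 0.01  0.25  0.04  0.   -1.37 -1.06]
```

arm_command:
  steps:
    - {"slide": [-1.0,0.4,-0.3],"rotation": [0,0.6,0],"fingers": 0.2}
    - {"slide": [-2.2,1.2,-0.6],"rotation": [0,1.7,0],"fingers": 0.2}
    - {"slide": [-3.4,2.2,-0.4],"rotation": [0,2.9,0],"fingers": 0.2}
    - {"slide": [-4.6,3.2,0],"rotation": [0,4.2,0],"fingers": 0.2}
    - {"slide": [-5.8,4.2,0.5],"rotation": [0,5.5,0],"fingers": 0.2}
    - {"slide": [-6.8,5.2,1.1],"rotation": [0,6.8,0],"fingers": 0.2}
    - {"slide": [-7.6,6.1,1.7],"rotation": [-0.07,8.1,0.02],"fingers": 0.2}
    - {"slide": [-8.1,6.81,2.3],"rotation": [-0.07,9.04,0.02],"fingers": 0.2}

```text
time: 20.35
eef_pos: [0.5538, -0.1499, 0.4951]
tcp_rot: [3.133, -0.008, -2.618]
force: [1.3, -0.0, -3.6]
width: 0.0275
grip_force: 59.6
```

arm_command:
  steps:
    - {"slide": [0,0,0],"rotation": [0,0,0],"fingers": 0.2}
    - {"slide": [0,0,0],"rotation": [0,0,0],"fingers": 0.2}
    - {"slide": [0,0,0],"rotation": [0,0,0],"fingers": 0.2}

```text
time: 20.65
eef_pos: [0.5532, -0.1535, 0.4959]
tcp_rot: [3.134, -0.003, -2.621]
force: [1.4, 0.4, -2.4]
width: 0.0277
grip_force: 59.7
```

```bash
python3 - <<'E'
from reg import *
print(units(s,pail+Z*.50,frame(-Z,ry)))
for n in("scene","top"):
    p,d=get_image(n);C=cloud(n,d,camera_model(n))-[0,0,.003]
    h=cv2.cvtColor(p,cv2.COLOR_BGR2HSV)
    m=(h[...,0]>5)&(h[...,0]<22)&(h[...,1]>150)&(np.hypot(C[...,0]-.553,C[...,1]+.152)<.08)&(C[...,2]>.17)&(C[...,2]<.4)
    q=C[m];print(n,m.sum());
    if m.sum()<5:continue
    print(np.percentile(q[:,2],[1,99]))
    def f(v,q):return np.hypot(q[:,0]-v[0]-v[2]*(q[:,2]-.28),q[:,1]-v[1]-v[3]*(q[:,2]-.28))-.028
    lo=np.percentile(q[:,2],1);k=q[(q[:,2]>lo+.014)&(q[:,2]<lo+.062)]
    r=least_squares(f,[.553,-.152,0,0],args=(k,),loss='soft_l1',f_scale=.002);print("axis",r.x.round(4))
E
```

```text
20.65 [ 0.5532 -0.1535  0.4959] [ 3.1337e+00 -2.8000e-03 -2.6213e+00] 0.0277 [ 1.45  0.4  -2.36] [ 0.01   0.25   0.043 -0.006 -1.37  -1.06 ]
(array([ 7.249, -6.855,  9.055]), array([ 0.079, -9.032, -0.053]))
(array([-0.018,  0.046, -0.138]), array([ 0.09 , -0.032, -0.018]))
scene 501
[0.2460258 0.3433507]
axis [ 0.5508 -0.1519 -0.0671 -0.0257]
top 108
[0.2379178  0.32065744]
axis [ 0.5519 -0.1522  0.0602  0.0237]
```

```bash
python3 - <<'E'
from h import *
for n in("top","scene"):
    C=np.load(f"pics/{n}C.npy")-[0,0,.003]
    r=np.hypot(C[...,0]-.553,C[...,1]+.152);z=C[...,2][(r<.05)&(C[...,2]>-.05)&(C[...,2]<.1)]
    print(n,len(z),np.percentile(z,[5,25,50,75,95]).round(4))
E
```

```text
top 607 [0.0092 0.0128 0.0151 0.0177 0.0217]
scene 212 [0.0126 0.0149 0.0168 0.0184 0.0209]
```

arm_command:
  steps:
    - {"slide": [0,0.04,0.5],"rotation": [0.09,0,0],"fingers": 0.2}
    - {"slide": [0,0.04,1.4],"rotation": [0.09,-0.03,0],"fingers": 0.2}
    - {"slide": [0,0.04,2.4],"rotation": [0.09,-0.03,0],"fingers": 0.2}
    - {"slide": [0,0.04,3.4],"rotation": [0.09,-0.03,0],"fingers": 0.2}
    - {"slide": [0,0.04,4.3],"rotation": [0.09,-0.03,0],"fingers": 0.2}
    - {"slide": [0,0.04,5],"rotation": [0.09,-0.03,0],"fingers": 0.2}
    - {"slide": [0,0.04,5.4],"rotation": [0.09,-0.03,0],"fingers": 0.2}
    - {"slide": [0,0.04,5.4],"rotation": [0.09,-0.03,0],"fingers": 0.2}

```text
time: 21.55
eef_pos: [0.5514, -0.152, 0.3337]
tcp_rot: [3.141, -0.002, -2.622]
force: [-0.1, 0.3, -2.6]
width: 0.0276
grip_force: 59.7
```

arm_command:
  steps:
    - {"slide": [0.03,0.02,0.3],"rotation": [0,0,0],"fingers": 0.2}
    - {"slide": [0.05,0.02,0.6],"rotation": [0,0,0],"fingers": 0.2}
    - {"slide": [0.05,0.02,0.8],"rotation": [0,0,0],"fingers": 0.2}
    - {"slide": [0.05,0.02,1.0],"rotation": [0,0,0],"fingers": 0.2}
    - {"slide": [0.05,0.02,1.15],"rotation": [0,0,0],"fingers": 0.2}
    - {"slide": [0.05,0.02,1.2],"rotation": [0,0,0],"fingers": 0.2}
    - {"slide": [0.05,0.02,1.2],"rotation": [0,0,0],"fingers": 0.2}

```text
time: 22.25
eef_pos: [0.5506, -0.1515, 0.2991]
tcp_rot: [-3.14, 0.001, -2.621]
force: [0.6, 0.1, -2.1]
width: 0.0275
grip_force: 59.7
```

```bash
python3 - <<'E'
from w import *
print(units(s,pail+Z*.285,frame(-Z,ry)))
import numpy as np
print([state()['force'][2].round(2) for _ in range(4)])
E
```

```text
22.25 [ 0.5506 -0.1515  0.2991] [-3.1397e+00  9.0000e-04 -2.6206e+00] 0.0275 [ 0.64  0.12 -2.13] [ 0.015  0.391 -0.272  0.002 -0.906 -1.066]
(array([-0.06 , -0.055,  0.469]), array([-0.021,  0.01 , -0.009]))
[np.float64(-2.13), np.float64(-2.13), np.float64(-2.13), np.float64(-2.13)]
```

arm_command:
  steps:
    - {"slide": [-0.05,-0.05,0.1],"rotation": [0,0,0],"fingers": 0.2}
    - {"slide": [-0.05,-0.05,0.2],"rotation": [0,0,0],"fingers": 0.2}
    - {"slide": [-0.05,-0.05,0.25],"rotation": [0,0,0],"fingers": 0.2}
    - {"slide": [-0.05,-0.05,0.25],"rotation": [0,0,0],"fingers": 0.2}

```text
time: 22.65
eef_pos: [0.5525, -0.1521, 0.2914]
tcp_rot: [-3.14, 0.001, -2.621]
force: [0.0, 0.0, -2.9]
width: 0.0274
grip_force: 59.7
```

arm_command:
  steps:
    - {"slide": [0,0,0.04],"rotation": [0,0,0],"fingers": 0.2}
    - {"slide": [0,0,0.08],"rotation": [0,0,0],"fingers": 0.2}
    - {"slide": [0,0,0.08],"rotation": [0,0,0],"fingers": 0.2}

```text
time: 22.95
eef_pos: [0.5525, -0.152, 0.2892]
tcp_rot: [-3.14, 0.001, -2.621]
force: [0.6, 0.2, -2.9]
width: 0.0276
grip_force: 59.7
```

arm_command:
  steps:
    - {"slide": [0,0,0.04],"rotation": [0,0,0],"fingers": 0.2}
    - {"slide": [0,0,0.08],"rotation": [0,0,0],"fingers": 0.2}
    - {"slide": [0,0,0.08],"rotation": [0,0,0],"fingers": 0.2}

```text
time: 23.25
eef_pos: [0.5525, -0.1521, 0.2867]
tcp_rot: [-3.14, 0.001, -2.621]
force: [0.4, 0.8, -3.7]
width: 0.0279
grip_force: 59.7
```

arm_command:
  steps:
    - {"slide": [0,0,0.04],"rotation": [0,0,0],"fingers": 0.2}
    - {"slide": [0,0,0.07],"rotation": [0,0,0],"fingers": 0.2}
    - {"slide": [0,0,0.07],"rotation": [0,0,0],"fingers": 0.2}

```text
time: 23.55
eef_pos: [0.5526, -0.1521, 0.2847]
tcp_rot: [-3.14, 0.001, -2.621]
force: [0.5, 0.4, -2.9]
width: 0.0278
grip_force: 59.7
```

arm_command:
  steps:
    - {"slide": [0,0,0.04],"rotation": [0,0,0],"fingers": 0.2}
    - {"slide": [0,0,0.07],"rotation": [0,0,0],"fingers": 0.2}
    - {"slide": [0,0,0.07],"rotation": [0,0,0],"fingers": 0.2}

```text
time: 23.85
eef_pos: [0.5528, -0.1521, 0.2831]
tcp_rot: [-3.139, 0.002, -2.621]
force: [-0.2, -0.2, -0.4]
width: 0.0277
grip_force: 59.8
```

arm_command:
  steps:
    - {"slide": [0,0,0.01],"rotation": [0,0,0],"fingers": 0.2}
    - {"slide": [0,0,0.01],"rotation": [0,0,0],"fingers": 0.2}

```text
time: 24.05
eef_pos: [0.5527, -0.1521, 0.2829]
tcp_rot: [-3.139, 0.002, -2.621]
force: [-0.2, 1.0, 0.1]
width: 0.0276
grip_force: 59.8
```

The force has gone from about −2.6 N to about 0, so the foam now carries the flask's weight. Now I open the fingers a little.

arm_command:
  steps:
    - {"slide": [0,0,0],"rotation": [0,0,0],"fingers": 0.5}
    - {"slide": [0,0,0],"rotation": [0,0,0],"fingers": 0.5}
    - {"slide": [0,0,0],"rotation": [0,0,0],"fingers": 0.5}
    - {"slide": [0,0,0],"rotation": [0,0,0],"fingers": 0.5}
    - {"slide": [0,0,0],"rotation": [0,0,0],"fingers": 0.5}

```text
time: 24.55
eef_pos: [0.5526, -0.1521, 0.2825]
tcp_rot: [-3.14, 0.001, -2.621]
force: [0.5, -0.1, 0.2]
width: 0.0426
grip_force: 0.0
```

arm_command:
  steps:
    - {"slide": [0,0,-0.2],"rotation": [0,0,0],"fingers": 0.5}
    - {"slide": [0,0,-0.6],"rotation": [0,0,0],"fingers": 0.5}
    - {"slide": [0,0,-1.3],"rotation": [0,0,0],"fingers": 0.5}
    - {"slide": [0,0,-2.2],"rotation": [0,0,0],"fingers": 0.5}
    - {"slide": [0,0,-3.2],"rotation": [0,0,0],"fingers": 0.5}
    - {"slide": [0,0,-4.5],"rotation": [0,0,0],"fingers": 0.5}
    - {"slide": [0,0,-5.8],"rotation": [0,0,0],"fingers": 0.5}
    - {"slide": [0,0,-5.8],"rotation": [0,0,0],"fingers": 0.5}

```text
time: 25.35
eef_pos: [0.5526, -0.1522, 0.4647]
tcp_rot: [-3.13, 0.013, -2.62]
force: [0.1, 0.4, -0.7]
width: 0.0426
grip_force: 0.0
```

```bash
python3 - <<'E'
from w import *
T=np.array(camera_model("wrist")["cam_to_world"]);p,d=get_image("wrist");cv2.imwrite("pics/w5.png",p)
v,u=np.nonzero(d>0);r=np.c_[u-277.836,v-203.844];nn=np.hypot(*r.T);t=nn/325.19
W=(np.c_[r/nn[:,None]*np.tan(t)[:,None],np.ones(len(nn))]*d[v,u][:,None])@T[:3,:3].T+T[:3,3]
rr=np.hypot(*(W[:,:2]-pail[:2]).T)
m=(rr<.03)&(W[:,2]>.12)&(W[:,2]<.17);q=W[m];print("cap",m.sum(),np.percentile(q,[2,50,98],axis=0).round(4))
h=cv2.cvtColor(p,cv2.COLOR_BGR2HSV)[v,u];m=(h[:,0]>5)&(h[:,0]<18)&(h[:,1]>150)&(rr<.06)
print("amber",m.sum(),np.percentile(W[m],[2,50,98],axis=0).round(4) if m.any() else '')
m=(rr<.06)&(W[:,2]<.05);print("foam",m.sum(),np.median(W[m],0))
E
```

```text
25.35 [ 0.5526 -0.1522  0.4647] [-3.1301  0.0126 -2.6199] 0.0426 [ 0.1   0.37 -0.71] [ 0.015  0.257 -0.029  0.004 -1.269 -1.065]
cap 874 [[ 0.5379 -0.1664  0.124 ]
 [ 0.5504 -0.1532  0.1434]
 [ 0.5648 -0.1396  0.145 ]]
amber 1318 [[ 0.525  -0.1779  0.0465]
 [ 0.5387 -0.1619  0.0985]
 [ 0.569  -0.1288  0.1432]]
foam 4742 [ 0.54423706 -0.15448118  0.01824511]
```

The flask stands upright: the cap top at z≈0.1435 matches the foam at 0.018 plus 125 mm. The gripper is clear, so I hand in.

```bash
python3 -c "
from station import *
print(job_done())"
```

```text
the job is handed in; nothing more can be done
None
```

The flask now stands neck up on the foam in the steel pail with the gripper clear; on the way it came out of the case and was set on the wire rack and regrasped, and the job was handed in at about 25 s (no verdict was returned).

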